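# Complete the tray-stack height gauge with the matching post

## Robot

A 6-joint arm with a two-finger parallel gripper is mounted at the origin on a cart in front of the work surface, level with it; the furniture and walls round the work are solid. World frame = base frame: x ahead of the robot, y to its left, z up, the work surface at z = 0. Lengths are in mm, angles in degrees, forces in N, time in s.
With the tool pointing down it reaches from about 350 to 850 mm from the base axis. Payload 8.1 kg.
Tool frame: the origin (TCP) lies between the finger pads; the fingertips stand 19 mm ahead of it and the grasp point (between the pads) is the TCP; x points along the fingers, y is the direction in which the jaws open and shut, and the axes are right-handed (so a half turn about x gives the same grasp; the last joint's range is limited). The gripper opens to 85 mm and grips with 20 to 120 N. Pads are 22 mm wide; open, the fingers measure 114 mm over their backs; the gripper's body (76 mm by 85 mm) begins 54 mm behind the grasp point. The pads swing forward as they close: fully open they stand 13 mm farther back than shut.
Start: joints at [-71.356, 7.471, 85.268, -0, 87.261, -4.893], TCP at [239.626, -550.077, 250.292] pointing down, gripper open.
Joint ranges: [-169.43, 169.43], [-51.17, 129.36], [1.28, 143.12], [-76.62, 256.62], [0, 156.53], [-152.29, 152.29]. Speed limits (degrees/s): [136.94, 136.94, 159.86, 180, 180, 180].

## Interface

Orientations are given as a 3x3 rotation matrix whose columns are the frame's x, y, z axes.
In Python, from station import telemetry, eyes, job gives the robot as it stands.
- The arm moves only by the tool drive_tool, never from a script. Its argument "commands" is one flat list of numbers, 7 for each row, row after row: the turn, a rotation vector about the world's x, y, z in units of 360 degrees (1.0 is 360 degrees), then the shift along the world's x, y, z in units of 0.5 m (1.0 is 0.5 m), then the gripper's target within -1 to 1 (shut at 1, half-way at 0, fully open at -1). In form: [ax, ay, az, dx, dy, dz, gripper, ax, ay, az, dx, dy, dz, gripper, ...]. A call has 1 to 12 rows; each row is the pose to reach, as a shift and turn from the pose commanded when the call began, turning the shorter way round; what a row does not reach only later rows make up. A row lasts 1/8 s, in which the tool goes at most 62.5 mm and 10.7 degrees, less where a joint would pass 70% of its speed; a pose out of reach is approached as far as the arm can. A call with a number of a shift or a turn outside -1 to 1 is refused whole. A call with a gripper value outside its range is refused whole. The fingers move at their own pace and stop on an object; "newtons" is the grip in N (left out, the last holds). Time passes only in rows, so rows that repeat a pose let the fingers close. It gives the time, the measured TCP pose, the force and the opening at its end, in the units of the state.
- telemetry.state(): the state, without advancing time (a new reading comes with each control period).
- eyes.get_image(name): name is "scene" or "top" or "wrist"; returns the picture (384x512x3 uint8, red, green, blue); there is no depth.
- eyes.camera_params(name): a dict with "intrinsics" (3x3 intrinsics, pixels), "R" (3x3) and "t" (3): a world point X has camera coordinates R X + t. Camera axes: x right, y down, z forward; pixel columns grow to the right and rows downward; lengths in mm; the calibration is good to about 2 mm. A picture is of the moment at which its call begins: read the wrist's pose just before it. camera_params takes no time and is no camera call; for the wrist camera it gives the pose at the moment of the call.
- job.hand_in(): hands the job in, once; it reports no verdict.
The state is a dict: "t": time; "joint_positions": joint angles; "joint_velocities": joint speeds; "joint_efforts": joint torques, N m; "eef_pos": TCP position; "tool_rot": TCP orientation; "ft_force": force on the tool from outside, world axes, zero at the start; "torque": the same for the moment, N m; "opening": finger opening in mm.
Only numpy, scipy, OpenCV 4.12 (cv2) and the standard library are available. Lean on these libraries where they do the work, as an engineer would, in place of code of your own. Each camera call takes 0.05 s, during which the arm holds its last target.

## Task

The height gauge for tray stacks has lost one of its posts: from the sloping blue rack take the post that is exactly as tall as the one fixed on the gauge's grey base plate and stand it upright in the middle of the yellow ring mark on that plate. Then lay the steel bridge bar, red grip block up, centred along and across the two posts so that it lies level. Leave the other two posts in the rack and do not shift the other things on the worktop.

Things in the scene. Friction and masses are not known exactly. Their poses are not given: they have to be found in the camera images.
- gauge_base: Fixed grey base plate, 70 (x) x 230 (y) x 8 mm thick. Origin at the centre of its underside, z up, y along its length. An aluminium post, 30 mm diameter and 60 mm tall, is fixed upright on it at y = -75 mm; a yellow ring mark (39 mm across, flat) is at y = +75 mm.
- post_mark (a point): Centre of the yellow ring mark, on the plate's upper face (8 mm above the worktop); axes as gauge_base. A loose post is to stand here.
- bridge_spot (a point): Point midway between the fixed post and the ring mark, 60 mm above the plate's upper face (68 mm above the worktop), level with the top of the fixed post; axes as gauge_base. The bridge bar's origin belongs here, its y along the plate's y (either way round).
- post_rack: Fixed blue rack, 85 (x) x 205 (y) mm, three pockets at y = -75, 0, +75 mm, one post in each, leaning 30 degrees with its top toward the rack's -x (toward the robot). Origin under the pockets at worktop height, z up. Pocket floors 26 mm up; walls rise 12 mm along the post, and an 18 mm wide tongue under the post 44 mm. The +y and -y flanks of a post are free above the wall.
- post_a: Loose aluminium post with a dark ring near each end, 30 mm diameter, 50 mm tall (too short). Origin at the centre of its lower end, z along its axis toward the upper end. Any of the three pockets.
- post_b: Loose aluminium post like the others, 30 mm diameter, 60 mm tall (matches the fixed post). Origin at the centre of its lower end, z along its axis toward the upper end. Any of the three pockets. About 0.1 kg.
- post_c: Loose aluminium post like the others, 30 mm diameter, 70 mm tall (too tall). Origin at the centre of its lower end, z along its axis toward the upper end. Any of the three pockets.
- post_b_mid (a point): Centre of post_b, halfway along its axis.
- bridge_bar: Loose flat steel bar, 24 (x) x 200 (y) x 10 mm, with a red grip block 14 (x) x 50 (y) mm on the middle of its upper face, rising from 10 to 32 mm above the bar's underside. Origin at the centre of the bar's underside, z up, y along its length. About 0.2 kg. Lies flat on the worktop at the start.
- tray_pile: Bystander: stack of peach-coloured trays, 69 x 121 x 53 mm, origin at the centre of its underside.
- bowl_nest: Bystander: nest of white bowls, 68 mm wide, 54 mm high, origin at the centre of its underside.
- blue_marker: Bystander: marker with a blue cap, 16 (x) x 136 (y) x 17 mm, origin at the centre of its underside.
- red_jar: Bystander: red jar with a blue lid, 54 mm wide, 67 mm high, origin at the centre of its underside.

How it is judged:
By the outcome, as a careful person would: the job done as asked, in the order asked, and still so for the second after the job is handed in, with the robot touching nothing.
It also fails if it takes over 58 s, if anything falls off the work surface, if the arm or the gripper's body presses on something with over 40 N, if the wrist force passes 120 N, or if a joint passes its speed limit or range.

## Working session

There is one attempt and no reset: what is moved stays moved. The work goes in short steps, Python scripts to look and compute and a tool call to move; the robot and the scene stay as the last step left them, time stands still between calls to the robot, and variables do not carry over. Pictures are saved under pics/ and viewed, and the job is handed in when it is done.

Besides the shell and the picture viewer there is one more tool, called after "Call:" by a JSON object that holds its "fn" and its "kwargs". drive_tool: Moves the arm, as the interface text tells. Its arguments: {"type":"object","properties":{"commands":{"type":"array","items":{"type":"number","minimum":-1,"maximum":1}},"newtons":{"type":"number"}},"required":["commands"]}

```bash
ls; mkdir -p pics; python3 - <<'E'
from station import telemetry, eyes
import cv2,numpy as np
print(telemetry.state())
for n in ["scene","top","wrist"]:
    p=eyes.camera_params(n); print(n,{k:np.round(v,3).tolist() for k,v in p.items()})
    im=eyes.get_image(n); cv2.imwrite(f"pics/{n}0.png",im[:,:,::-1])
E
```

```text
pics
{'t': 0.0, 'joint_positions': array([-7.13555617e+01,  7.51590722e+00,  8.53282968e+01, -1.55385197e-03,
        8.72622962e+01, -4.89223705e+00]), 'joint_velocities': array([ 0.08844029, -0.03272881, -0.00252323,  0.06796394,  0.01635422,
        0.01434225]), 'joint_efforts': array([-1.21692432e-03, -5.69410014e+01, -5.00547945e+01, -5.39226057e-04,
        1.47797138e-02,  3.97405313e-05]), 'eef_pos': array([ 239.45686428, -549.58663593,  249.24549238]), 'tool_rot': array([[-6.19907717e-04,  3.99336638e-01, -9.16804159e-01],
       [ 1.75256971e-03, -9.16802493e-01, -3.99337097e-01],
       [-9.99998272e-01, -1.85431534e-03, -1.31532354e-04]]), 'ft_force': array([ 0.00536788, -0.13492716,  0.47075483]), 'torque': array([-0.02391171,  0.02718413, -0.01925698]), 'opening': 85.52467519520263}
scene {'intrinsics': [[381.581, 0.0, 251.142], [0.0, 381.581, 192.352], [0.0, 0.0, 1.0]], 'R': [[0.762, -0.648, 0.011], [-0.428, -0.516, -0.742], [0.487, 0.56, -0.67]], 't': [-362.789, 244.52, 1171.894]}
top {'intrinsics': [[409.043, 0.0, 252.284], [0.0, 409.043, 194.093], [0.0, 0.0, 1.0]], 'R': [[0.018, -1.0, 0.002], [-0.995, -0.018, -0.1], [0.1, -0.0, -0.995]], 't': [-50.735, 488.901, 1297.756]}
wrist {'intrinsics': [[304.068, 0.0, 261.92], [0.0, 304.068, 190.112], [0.0, 0.0, 1.0]], 'R': [[0.4, -0.917, -0.002], [-0.871, -0.381, 0.31], [-0.285, -0.122, -0.951]], 't': [-598.261, -40.304, 381.417]}
```

View pics/scene0.png

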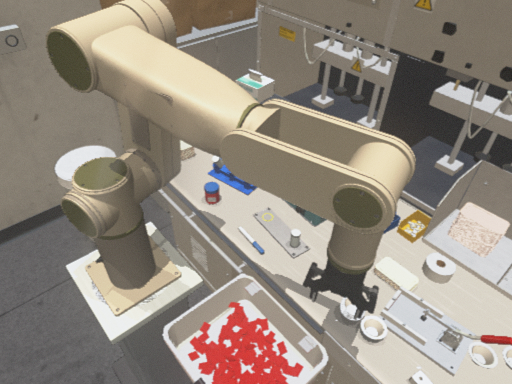

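View pics/top0.png

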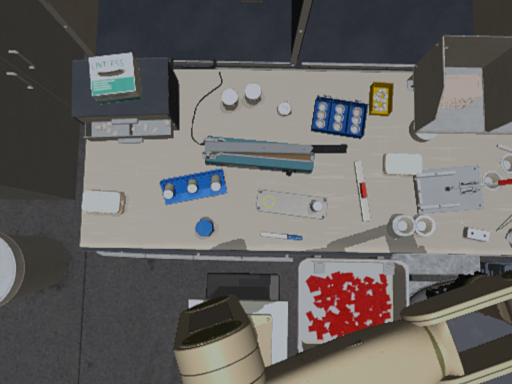

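View pics/wrist0.png

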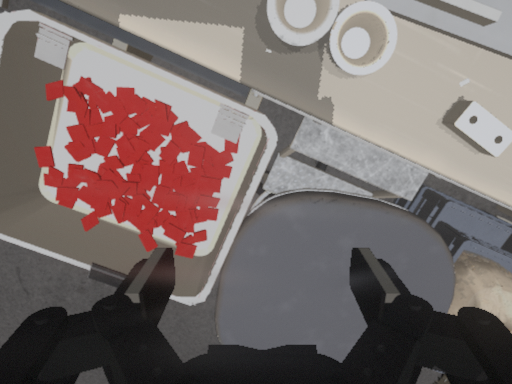

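The top view shows the rack at about (193,187), the gauge plate at (291,204) with its ring at (268,201), the bar at (362,191) and the marker at (281,237). I'll zoom in and get rough positions.

```bash
cat > h.py <<'E'
import numpy as np,cv2
from station import telemetry, eyes
def ray(p,u,v):
    K=p['intrinsics'];R=p['R'];t=p['t']
    d=R.T@np.linalg.solve(K,np.array([u,v,1.])); c=-R.T@t
    return c,d
def at(p,u,v,z):
    c,d=ray(p,u,v); return c+d*(z-c[2])/d[2]
def proj(p,X):
    q=p['intrinsics']@(p['R']@np.asarray(X,float)+p['t']); return q[:2]/q[2]
E
python3 - <<'E'
from h import *
p=eyes.camera_params("top")
for n,u,v,z in [("rack",193,187,40),("post l",168.5,194,70),("post m",192,186,70),("post r",216,184,70),("ring",268,201,8),("fixed top",317,205.5,68),("bar red",363.5,190,32),("bar e1",358.5,162,5),("bar e2",367,219,5),("jar",205,227,67),("marker",281,237,15),("ring plate corner",258,191,8)]:
    print(n,np.round(at(p,u,v,z)))
im=cv2.imread("pics/top0.png")[140:260,140:400]
cv2.imwrite("pics/topz.png",cv2.resize(im,None,fx=3,fy=3,interpolation=cv2.INTER_CUBIC))
im=cv2.imread("pics/scene0.png")[120:280,170:350]
cv2.imwrite("pics/scz.png",cv2.resize(im,None,fx=3.6,fy=3.6,interpolation=cv2.INTER_CUBIC))
E
```

```text
rack [508. 148.  40.]
post l [481. 219.  70.]
post m [507. 147.  70.]
post r [515.  72.  70.]
ring [470. -94.   8.]
fixed top [ 453. -244.   68.]
bar red [ 509. -400.   32.]
bar e1 [ 605. -391.    5.]
bar e2 [ 417. -418.    5.]
jar [380. 103.  67.]
marker [ 353. -137.   15.]
ring plate corner [502. -60.   8.]
```

View pics/topz.png

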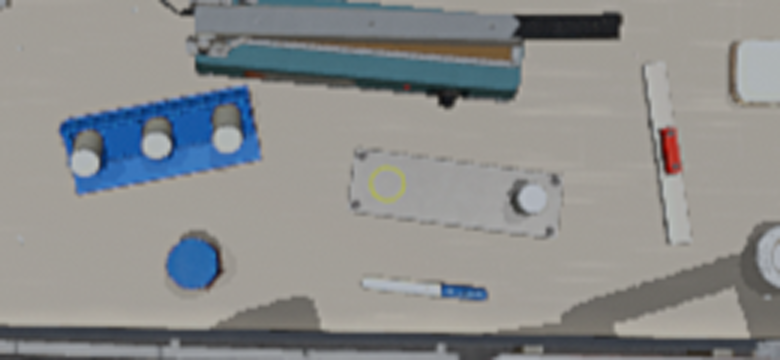

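View pics/scz.png

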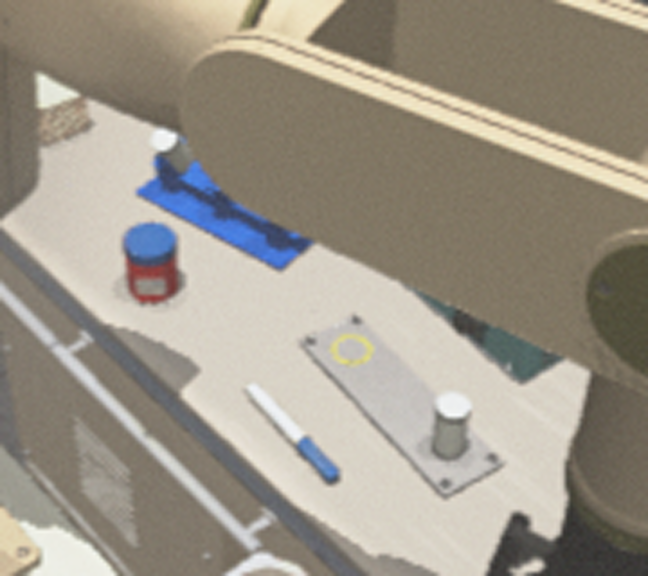

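Call:
{"fn": "drive_tool", "kwargs": {"commands": [0, 0, -0.065, 0.46, 1, 0.06, -1, 0, 0, -0.065, 0.46, 1, 0.06, -1, 0, 0, -0.065, 0.46, 1, 0.06, -1, 0, 0, -0.065, 0.46, 1, 0.06, -1, 0, 0, -0.065, 0.46, 1, 0.06, -1, 0, 0, -0.065, 0.46, 1, 0.06, -1, 0, 0, -0.065, 0.46, 1, 0.06, -1, 0, 0, -0.065, 0.46, 1, 0.06, -1, 0, 0, -0.065, 0.46, 1, 0.06, -1, 0, 0, -0.065, 0.46, 1, 0.06, -1, 0, 0, -0.065, 0.46, 1, 0.06, -1]}}

```text
t: 1.52
eef_pos: [469.4, -50.1, 280.0]
tool_rot: [[-0.001, 0.003, -1.0], [-0.0, -1.0, -0.003], [-1.0, 0.0, 0.001]]
ft_force: [0.1, -0.5, 0.5]
opening: 85.0
```

```bash
python3 - <<'E'
from h import *
import pickle
p=eyes.camera_params("wrist"); im=eyes.get_image("wrist"); cv2.imwrite("pics/w1.png",im[:,:,::-1]); pickle.dump(p,open("w1.pkl","wb"))
p=eyes.camera_params("scene"); im=eyes.get_image("scene"); cv2.imwrite("pics/s1.png",im[:,:,::-1])
E
```

```text
(no output)
```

View pics/w1.png

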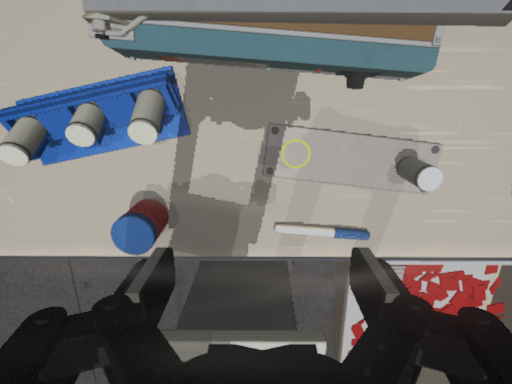

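View pics/s1.png

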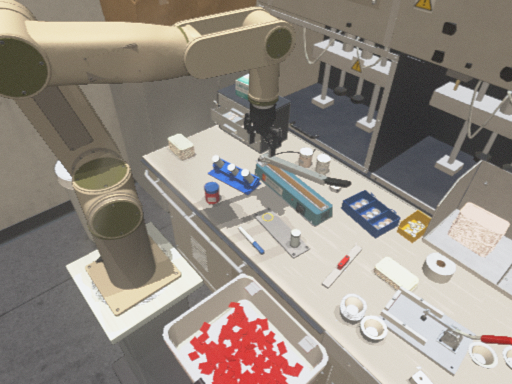

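The wrist view shows three posts at about (22,140), (86,124) and (147,117). The ring is at (296,153), the fixed post top at (429,179) and the marker at (322,232). Next I'll move closer to the rack and measure the gauge.

Call:
{"fn": "drive_tool", "kwargs": {"commands": [0, 0, 0, 0, 0.36, 0, -1, 0, 0, 0, 0, 0.36, 0, -1, 0, 0, 0, 0, 0.36, 0, -1, 0, 0, 0, 0, 0.36, 0, -1, 0, 0, 0, 0, 0.36, 0, -1]}}

```text
t: 2.25
eef_pos: [469.7, 128.8, 280.2]
tool_rot: [[-0.0, 0.002, -1.0], [-0.001, -1.0, -0.002], [-1.0, 0.001, 0.0]]
ft_force: [-0.0, -0.2, -0.0]
opening: 85.1
```

```bash
python3 - <<'E'
from h import *
import pickle
p=eyes.camera_params("wrist"); im=eyes.get_image("wrist"); cv2.imwrite("pics/w2.png",im[:,:,::-1]); pickle.dump(p,open("w2.pkl","wb"))
print(-p['R'].T@p['t'])
g=cv2.resize(im[:,:,::-1][40:270,120:400],None,fx=2.8,fy=2.5,interpolation=cv2.INTER_CUBIC); cv2.imwrite("pics/w2z.png",g)
# gauge from w1
p=pickle.load(open("w1.pkl","rb")); im=cv2.imread("pics/w1.png")
hsv=cv2.cvtColor(im,cv2.COLOR_BGR2HSV)
m=cv2.inRange(hsv,(22,90,100),(38,255,255)); m[:,:260]=0;m[:,340:]=0;m[:110]=0;m[200:]=0
pts=cv2.findNonZero(m); e=cv2.fitEllipse(cv2.convexHull(pts)); print("ring",len(pts),e, at(p,*e[0],8))
E
```

```text
[549.46148861 129.84677207 404.82357684]
ring 127 ((295.44378662109375, 153.14480590820312), (27.852903366088867, 28.966630935668945), 55.04228973388672) [471.06175593 -93.3270839    8.        ]
```

View pics/w2z.png

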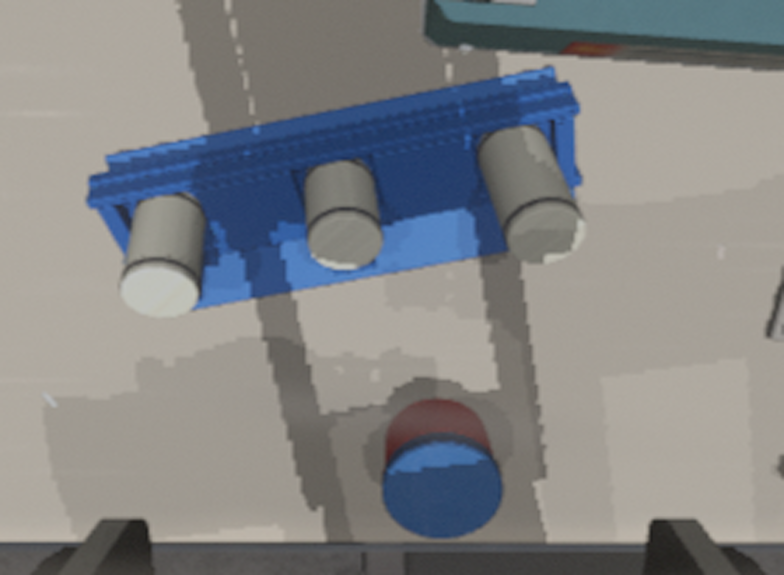

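```bash
python3 - <<'E'
from h import *
im=cv2.imread("pics/w1.png")[60:180,0:200]
cv2.imwrite("pics/w1z.png",cv2.resize(im,None,fx=4,fy=4,interpolation=cv2.INTER_CUBIC))
im=cv2.imread("pics/w1.png")[110:210,255:455]
cv2.imwrite("pics/w1g.png",cv2.resize(im,None,fx=4,fy=4,interpolation=cv2.INTER_CUBIC))
im=cv2.imread("pics/w2.png")[80:180,150:350]
cv2.imwrite("pics/w2y.png",cv2.resize(im,None,fx=4,fy=4,interpolation=cv2.INTER_CUBIC))
E
```

```text
(no output)
```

View pics/w1z.png

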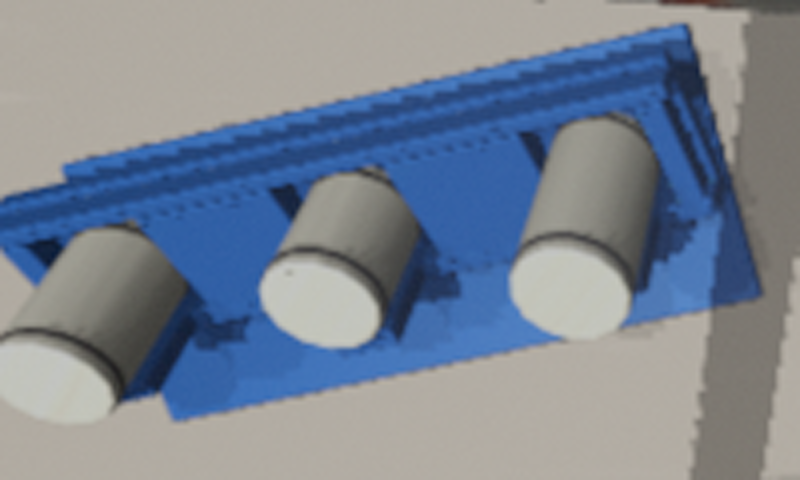

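View pics/w1g.png

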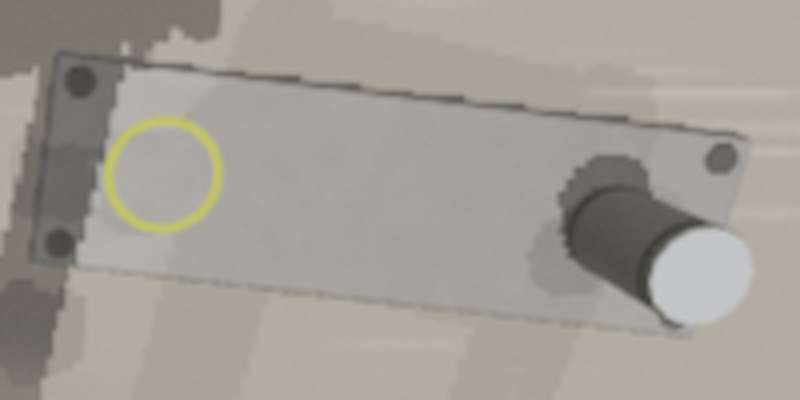

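View pics/w2y.png

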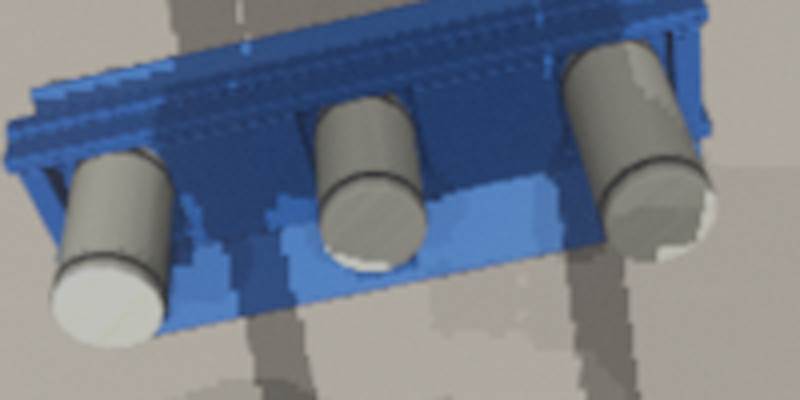

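```bash
cat > tri.py <<'E'
from h import *
import pickle, itertools
from scipy.optimize import least_squares
p1=pickle.load(open("w1.pkl","rb"));p2=pickle.load(open("w2.pkl","rb"))
f=lambda uv,o:((uv[0]+.5)/4-.5+o[0],(uv[1]+.5)/4-.5+o[1])
a=[f(x,(0,60)) for x in [(57,378),(322,298),(571,290)]]
b=[f(x,(150,80)) for x in [(108,305),(374,230),(661,219)]]
T=[]
for u,v in zip(a,b):
    c1,d1=ray(p1,*u);c2,d2=ray(p2,*v)
    s=np.linalg.lstsq(np.c_[d1,-d2],c2-c1,rcond=None)[0]
    X=(c1+d1*s[0]+c2+d2*s[1])/2; T.append(X); print(np.round(X,1),"gap",np.linalg.norm(c1+d1*s[0]-c2-d2*s[1]).round(1))
def model(q,L):
    x,y,th=q; c,s=np.cos(th),np.sin(th); out=[]
    for yi,l in zip((75,0,-75),L):
        lx=-l/2; out.append([x+c*lx-s*yi,y+s*lx+c*yi,26+l*.8660254])
    return np.array(out)
for L in itertools.permutations((50,60,70)):
    r=lambda q:np.concatenate([np.r_[proj(p1,X)-u,proj(p2,X)-v] for X,u,v in zip(model(q,L),a,b)])
    s=least_squares(r,[510,148,.17]); print(L,np.round(s.x,2),"yaw",np.degrees(s.x[2]).round(2),"rms",np.sqrt(np.mean(s.fun**2)).round(2))
# gauge
g=lambda x:f(x,(255,110))
cs=[at(p1,*g(x),8) for x in [(62,55),(748,137),(692,335),(32,260)]]
print("plate corners",np.round(cs,1).tolist(),"centre",np.mean(cs,0).round(1))
r=at(p1,295.44,153.14,8);t=at(p1,*g((701,276)),68); print("ring",r.round(1),"ftop",t.round(1),np.linalg.norm((r-t)[:2]),"az",np.degrees(np.arctan2(*(r-t)[1::-1])))
E
python3 tri.py
```

```text
[481.5 223.6  74.7] gap 0.6
[502.1 150.4  68.8] gap 2.1
[507.3  74.8  86.8] gap 1.3
(50, 60, 70) [5.2631e+02 1.5652e+02 2.4000e-01] yaw 13.49 rms 3.31
(50, 70, 60) [5.2675e+02 1.5482e+02 2.0000e-01] yaw 11.41 rms 6.22
(60, 50, 70) [5.2656e+02 1.5507e+02 2.0000e-01] yaw 11.67 rms 0.65
(60, 70, 50) [5.2717e+02 1.5155e+02 1.3000e-01] yaw 7.37 rms 6.36
(70, 50, 60) [5.2699e+02 1.5168e+02 1.3000e-01] yaw 7.57 rms 2.62
(70, 60, 50) [5.2714e+02 1.4987e+02 9.0000e-02] yaw 5.36 rms 4.33
plate corners [[509.5, -59.4, 8.0], [484.1, -283.9, 8.0], [415.8, -277.4, 8.0], [441.6, -50.2, 8.0]] centre [ 462.7 -167.7    8. ]
ring [471.1 -93.3   8. ] ftop [ 453.9 -242.3   68. ] 150.01243122060936 az 83.41336990972829
```

Only the order 60/50/70 fits (0.65 px rms against more than 2.6 px), so post_b is the left (+y) post. The ring-to-post distance measures 150.0 mm, as given. Next I'll work out the grasp poses.

```bash
cat > plan.py <<'E'
from h import *
from scipy.spatial.transform import Rotation as Ro
th=np.radians(11.67);c,s=np.cos(th),np.sin(th)
base=np.array([526.56-s*75,155.07+c*75,26.]); ax=np.array([-.5*c,-.5*s,.8660254])
y=np.array([s,-c,0]); x=-ax; RT=np.c_[x,y,np.cross(x,y)]
st=telemetry.state(); Rc=st['tool_rot']; P=st['eef_pos']
def cmd(Pt,Rt):
    rv=Ro.from_matrix(Rt@Rc.T).as_rotvec(); return np.round(np.r_[rv/(2*np.pi),(Pt-P)/500],4)
E
python3 - <<'E'
from plan import *
print(st['joint_positions'])
for d in (108,38): print(d,base+ax*d,cmd(base+ax*d,RT))
E
```

```text
[ 9.27190867e+00 -1.08893602e+01  1.00162586e+02 -3.28466682e-02
  9.07413500e+01  9.92415007e+01]
108 [458.50565072 217.59683859 119.5307432 ] [ 0.0086 -0.0831  0.0316 -0.0225  0.1785 -0.3213]
38 [492.78216067 224.67644776  58.9089652 ] [ 0.0086 -0.0831  0.0316  0.046   0.1926 -0.4425]
```

Call:
{"fn": "drive_tool", "kwargs": {"commands": [0.0086, -0.0831, 0.0316, -0.0225, 0.177, -0.32, -0.22, 0.0086, -0.0831, 0.0316, -0.0225, 0.177, -0.32, -0.22, 0.0086, -0.0831, 0.0316, -0.0225, 0.177, -0.32, -0.22, 0.0086, -0.0831, 0.0316, -0.0225, 0.177, -0.32, -0.22, 0.0086, -0.0831, 0.0316, -0.0225, 0.177, -0.32, -0.22, 0.0086, -0.0831, 0.0316, -0.0225, 0.177, -0.32, -0.22, 0.0086, -0.0831, 0.0316, -0.0225, 0.177, -0.32, -0.22]}}

```text
t: 3.18
eef_pos: [461.4, 218.6, 124.1]
tool_rot: [[0.494, 0.202, -0.846], [0.102, -0.979, -0.174], [-0.863, -0.001, -0.504]]
ft_force: [0.3, -0.2, 0.2]
opening: 51.8
```

```bash
python3 - <<'E'
from plan import *
for i in range(3):
    q=telemetry.state(); print(q['t'],q['eef_pos'].round(1),q['opening'].round(1))
    p=eyes.camera_params("wrist"); im=eyes.get_image("wrist")
cv2.imwrite("pics/w3.png",im[:,:,::-1])
print("along",(q['eef_pos']-base)@ax,"lat",(q['eef_pos']-base)@y, "perp",(q['eef_pos']-base)@np.cross(ax,y))
print(np.round(q['tool_rot'].T@RT,3))
for d in (0,60): print(proj(p,base+ax*d))
E
```

```text
Traceback (most recent call last):
AttributeError: 'float' object has no attribute 'round'
```

```bash
python3 - <<'E'
from plan import *
for i in range(3):
    q=telemetry.state(); print(q['t'],q['eef_pos'].round(1),q['opening'])
    p=eyes.camera_params("wrist"); im=eyes.get_image("wrist")
cv2.imwrite("pics/w3.png",im[:,:,::-1])
print("along",(q['eef_pos']-base)@ax,"lat",(q['eef_pos']-base)@y, "perp",(q['eef_pos']-base)@np.cross(ax,y))
print(np.round(q['tool_rot'].T@RT,3))
for d in (0,60): print(proj(p,base+ax*d))
E
```

```text
3.175 [461.4 218.6 124.1] 51.80302377474866
3.225 [460.7 218.6 123.3] 52.38592367880328
3.275 [460.1 218.5 122.5] 51.97245494506301
along 109.67045112884739 lat -0.5589917965062069 perp 2.9904510371005273
[[ 1.    -0.    -0.003]
 [ 0.     1.    -0.   ]
 [ 0.003  0.     1.   ]]
[263.88175025 198.83123737]
[264.36706821 230.68262708]
```

View pics/w3.png

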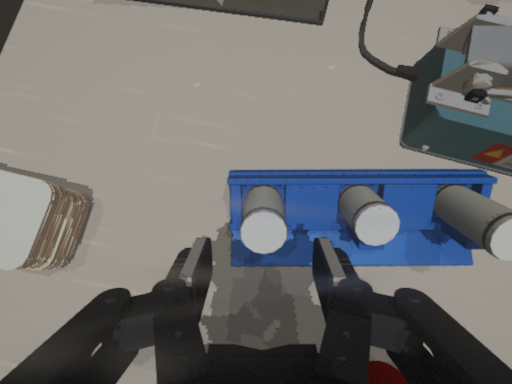

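The post top is seen at (264,229) against a predicted (264,231), midway between the fingers. The rack's clearance looks fine, so I'll go down along the axis.

Call:
{"fn": "drive_tool", "kwargs": {"commands": [0, 0, 0, 0.017, 0.0035, -0.03, -0.22, 0, 0, 0, 0.034, 0.007, -0.06, -0.22, 0, 0, 0, 0.051, 0.0105, -0.09, -0.22, 0, 0, 0, 0.0685, 0.0141, -0.1212, -0.22, 0, 0, 0, 0.0685, 0.0141, -0.1212, -0.22, 0, 0, 0, 0.0685, 0.0141, -0.1212, -0.22, 0, 0, 0, 0.0685, 0.0141, -0.1212, -0.22]}}

```text
t: 4.2
eef_pos: [493.0, 225.7, 60.7]
tool_rot: [[0.491, 0.204, -0.847], [0.102, -0.979, -0.177], [-0.865, 0.0, -0.502]]
ft_force: [0.1, 0.9, 0.4]
opening: 52.4
```

```bash
python3 - <<'E'
from plan import *
p=eyes.camera_params("wrist"); im=eyes.get_image("wrist")
q=telemetry.state(); print(q['t'],q['eef_pos'].round(1),q['opening'],q['ft_force'])
cv2.imwrite("pics/w4.png",im[:,:,::-1])
print("along",(q['eef_pos']-base)@ax,"lat",(q['eef_pos']-base)@y, "perp",(q['eef_pos']-base)@np.cross(ax,y))
E
```

```text
4.25 [493.  225.7  60.7] 52.02239162848099 [-0.22555541 -0.35112518  0.02442615]
along 39.35173337011634 lat -0.9860975471456943 perp 1.2627043776556306
```

View pics/w4.png

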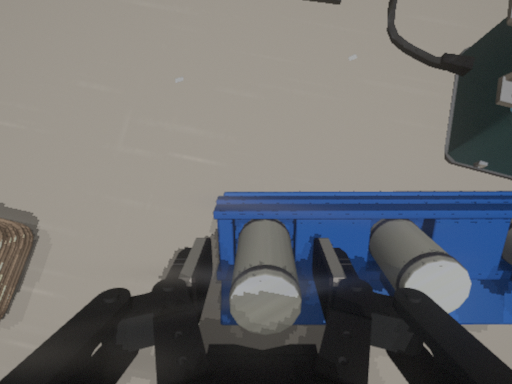

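The post (centre column 266) sits between the pads (inner edges 217 and 318), so I'll close.

Call:
{"fn": "drive_tool", "kwargs": {"commands": [0, 0, 0, 0, 0, 0, 1, 0, 0, 0, 0, 0, 0, 1, 0, 0, 0, 0, 0, 0, 1, 0, 0, 0, 0, 0, 0, 1, 0, 0, 0, 0, 0, 0, 1, 0, 0, 0, 0, 0, 0, 1], "newtons": 50}}

```text
t: 5.0
eef_pos: [492.8, 225.6, 60.4]
tool_rot: [[0.49, 0.204, -0.847], [0.102, -0.979, -0.177], [-0.865, 0.0, -0.501]]
ft_force: [-6.2, -1.2, 7.0]
opening: 29.0
```

Call:
{"fn": "drive_tool", "kwargs": {"commands": [0, 0, 0, -0.023, -0.0047, 0.04, 1, 0, 0, 0, -0.0457, -0.0094, 0.081, 1, 0, 0, 0, -0.0685, -0.0141, 0.1212, 1, 0, 0, 0, -0.0685, -0.0141, 0.1212, 1, 0, 0, 0, -0.0685, -0.0141, 0.22, 1, 0, 0, 0, -0.0685, -0.0141, 0.22, 1, 0, 0, 0, -0.0685, -0.0141, 0.22, 1]}}

```text
t: 5.88
eef_pos: [458.2, 218.3, 168.5]
tool_rot: [[0.489, 0.204, -0.848], [0.101, -0.979, -0.177], [-0.866, 0.001, -0.499]]
ft_force: [-1.1, -0.6, -1.8]
opening: 28.8
```

```bash
python3 - <<'E'
from plan import *
import pickle
p=eyes.camera_params("wrist"); im=eyes.get_image("wrist")
q=telemetry.state(); print(q['t'],q['eef_pos'].round(1),q['opening'],q['ft_force'])
cv2.imwrite("pics/w5.png",im[:,:,::-1])
# target: tool down, y az -96.6 (keeps jaws along gauge y)
g=np.radians(-6.59)
y2=np.array([np.sin(g),-np.cos(g),0]);x2=np.array([0,0,-1.]);R2=np.c_[x2,y2,np.cross(x2,y2)]
print(cmd(np.array([471.1,-93.3,120]),R2), q['joint_positions'].round(1))
E
```

```text
5.925 [457.7 218.  167.6] 28.89707935896409 [-0.05590437  0.59867424 -0.98431559]
[-0.0037  0.0835 -0.0498  0.0259 -0.6231 -0.0969] [ 23.8 -31.6 132.5  -7.8  50.1 105.5]
```

View pics/w5.png

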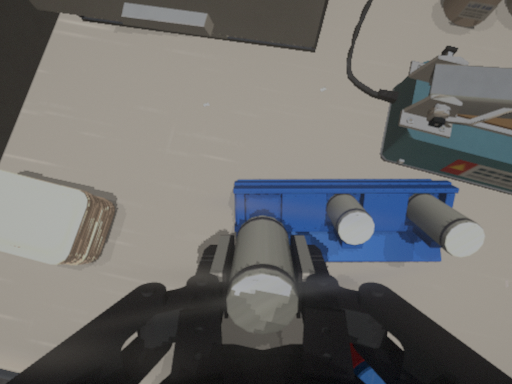

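The post is held between the pads, clear of the rack. I'll carry it above the ring and straighten it.

Call:
{"fn": "drive_tool", "kwargs": {"commands": [0, 0, 0, 0.01, -0.12, 0.01, 1, -0.0037, 0.0835, -0.0498, 0.0259, -0.623, -0.02, 1, -0.0037, 0.0835, -0.0498, 0.0259, -0.623, -0.02, 1, -0.0037, 0.0835, -0.0498, 0.0259, -0.623, -0.02, 1, -0.0037, 0.0835, -0.0498, 0.0259, -0.623, -0.02, 1, -0.0037, 0.0835, -0.0498, 0.0259, -0.623, -0.02, 1, -0.0037, 0.0835, -0.0498, 0.0259, -0.623, -0.02, 1, -0.0037, 0.0835, -0.0498, 0.0259, -0.623, -0.02, 1, -0.0037, 0.0835, -0.0498, 0.0259, -0.623, -0.02, 1, -0.0037, 0.0835, -0.0498, 0.0259, -0.623, -0.02, 1, -0.0037, 0.0835, -0.0498, 0.0259, -0.623, -0.02, 1]}}

```text
t: 7.3
eef_pos: [471.4, -92.7, 159.9]
tool_rot: [[0.002, -0.114, -0.994], [-0.0, -0.994, 0.114], [-1.0, -0.0, -0.002]]
ft_force: [0.0, 0.2, -1.2]
opening: 28.3
```

```bash
cat > look.py <<'E'
import sys,pickle
from h import *
def look(n):
    im=eyes.get_image("wrist"); im=eyes.get_image("wrist")
    q=telemetry.state(); p=eyes.camera_params("wrist"); im=eyes.get_image("wrist")
    cv2.imwrite(f"pics/{n}.png",im[:,:,::-1]); pickle.dump(p,open(n+".pkl","wb"))
    print(round(q['t'],2),q['eef_pos'].round(2),round(q['opening'],1),q['ft_force'].round(1)); print(q['tool_rot'].round(4).tolist(),q['joint_positions'].round(1))
    return q,p,im
E
python3 - <<'E'
from look import *
q,p,im=look("w6")
m=cv2.inRange(cv2.cvtColor(im,cv2.COLOR_RGB2HSV),(22,90,100),(38,255,255))
print(cv2.connectedComponentsWithStats(m)[2:])
E
```

```text
7.4 [471.37 -92.9  159.83] 29.0 [-0.8  0.1 -1.3]
[[0.0014, -0.114, -0.9935], [-0.0001, -0.9935, 0.114], [-1.0, -0.0001, -0.0014]] [-17.3  -7.8 110.1   0.   77.6  79.3]
(array([[     0,      0,    512,    384, 196386],
       [   243,    161,     39,     38,    171],
       [   281,    175,      3,      7,     14],
       [   267,    183,     17,     16,     36],
       [   265,    198,      1,      1,      1]], dtype=int32), array([[255.49332946, 191.51616205],
       [256.49122807, 173.98830409],
       [282.35714286, 178.        ],
       [276.47222222, 191.58333333],
       [265.        , 198.        ]]))
```

View pics/w6.png

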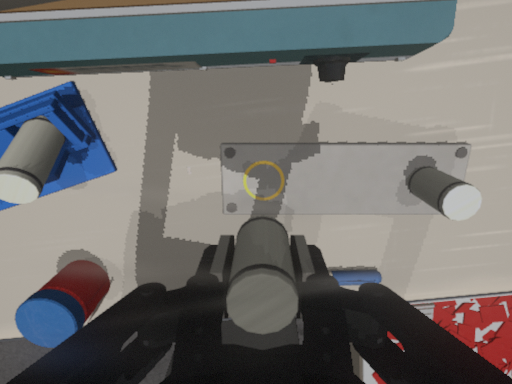

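```bash
python3 - <<'E'
from h import *
import pickle
p=pickle.load(open("w6.pkl","rb")); im=cv2.imread("pics/w6.png")
m=cv2.inRange(cv2.cvtColor(im,cv2.COLOR_BGR2HSV),(15,90,80),(40,255,255)); m[:150]=0;m[215:]=0;m[:,:235]=0;m[:,:][:,295:]=0
pts=cv2.findNonZero(m); e=cv2.fitEllipse(cv2.convexHull(pts)); print(e,at(p,*e[0],8))
T=np.array([471.37,-92.9,159.83])
for d in (21,0,-39): print(d,proj(p,T+[0,0,d]),[proj(p,T+np.array([15*np.cos(a),15*np.sin(a),d])).round(1).tolist() for a in np.radians([0,90,180,270])])
cv2.imwrite("pics/w6z.png",cv2.resize(im[150:340,180:350],None,fx=4.5,fy=3.1,interpolation=cv2.INTER_CUBIC)[:590])
E
```

```text
((263.4744873046875, 180.03753662109375), (39.6182746887207, 41.118568420410156), 97.5930404663086) [471.05758871 -93.27439349   8.        ]
21 [264.17771709 297.55355682] [[259.9, 265.4], [227.6, 301.1], [268.1, 327.4], [301.1, 294.0]]
0 [263.90117793 268.81470565] [[260.2, 240.3], [232.4, 271.9], [267.3, 295.5], [295.7, 265.7]]
-39 [263.55010864 232.33044155] [[260.6, 208.9], [238.5, 234.9], [266.3, 254.6], [288.8, 229.7]]
```

View pics/w6z.png

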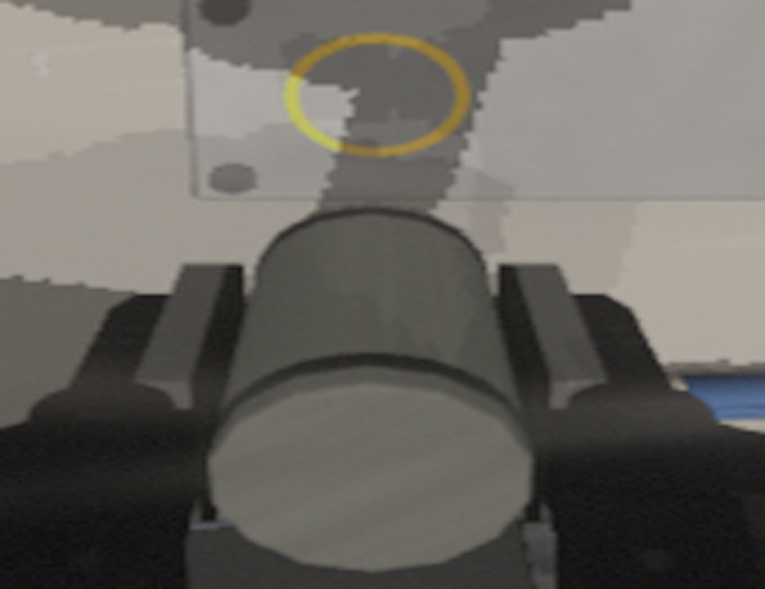

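The ring, measured again, is at (471.1,-93.3), the same as before. The held post seems a few mm toward -x of nominal in the picture, so I'll lower it to just above the plate and compare it with the ring there.

Call:
{"fn": "drive_tool", "kwargs": {"commands": [0, 0, 0, 0, 0, -0.06, 1, 0, 0, 0, 0, 0, -0.12, 1, 0, 0, 0, 0, 0, -0.17, 1, 0, 0, 0, 0, 0, -0.2, 1, 0, 0, 0, 0, 0, -0.2, 1, 0, 0, 0, 0, 0, -0.2, 1]}}

```text
t: 8.2
eef_pos: [472.1, -93.3, 60.8]
tool_rot: [[0.003, -0.114, -0.993], [-0.0, -0.993, 0.114], [-1.0, 0.0, -0.003]]
ft_force: [0.3, 0.1, -1.3]
opening: 28.7
```

```bash
python3 - <<'E'
from look import *
q,p,im=look("w7")
cv2.imwrite("pics/w7z.png",cv2.resize(im[:,:,::-1][140:330,180:350],None,fx=4,fy=3,interpolation=cv2.INTER_CUBIC))
s=eyes.get_image("scene")[:,:,::-1]; t=eyes.get_image("top")[:,:,::-1]
cv2.imwrite("pics/s7.png",np.hstack([cv2.resize(s[180:260,220:320],None,fx=4,fy=4,interpolation=cv2.INTER_CUBIC),cv2.resize(t[160:240,220:320],None,fx=4,fy=4,interpolation=cv2.INTER_CUBIC)]))
E
```

```text
8.3 [472.35 -93.4   60.99] 28.6 [-0.6  0.2 -0.5]
[[0.0032, -0.1145, -0.9934], [-0.0006, -0.9934, 0.1145], [-1.0, 0.0002, -0.0033]] [-17.3  -0.5 114.4   0.   65.9  79.3]
```

View pics/w7z.png

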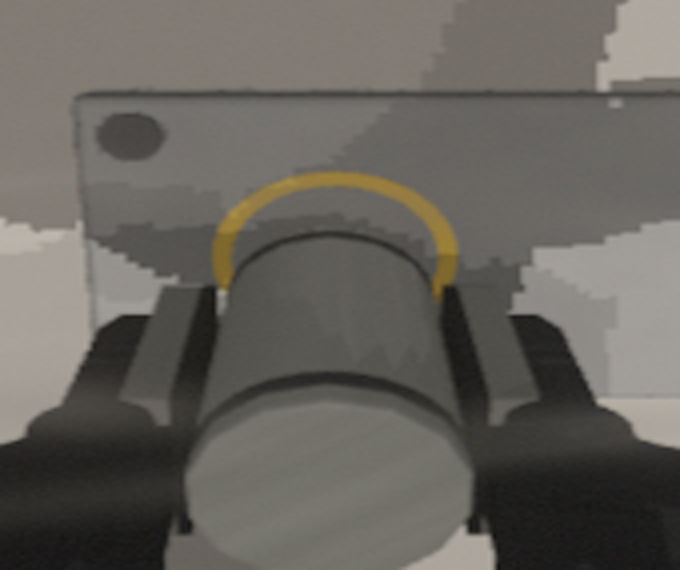

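View pics/s7.png

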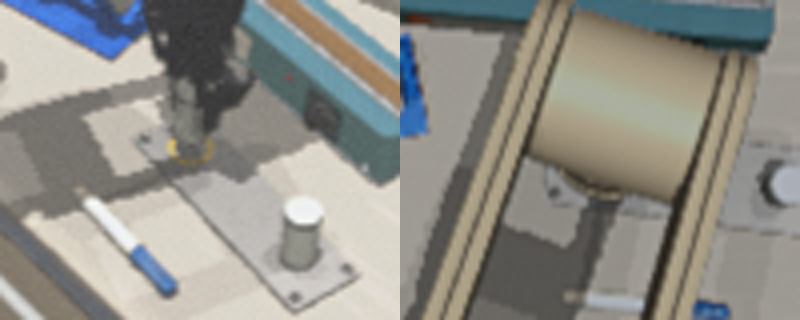

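```bash
python3 - <<'E'
from h import *
import pickle
p=pickle.load(open("w7.pkl","rb"))
print("ring far",at(p,264,197.5,8), "sides", at(p,180+213/4,140+250/3,8),at(p,180+459/4,140+250/3,8))
for z in (18,20,22,24,26): print(z,at(p,180+331/4.,217.9,z))
for z in (78,80,82,84,86): print("top",z,at(p,180+329/4.,140+568/3,z), at(p,180+187/4,140+480/3,z)[1],at(p,180+471/4,140+480/3,z)[1])
E
```

```text
ring far [489.23629467 -95.67702695   8.        ] sides [474.13551488 -74.2550277    8.        ] [ 469.68155374 -113.19891292    8.        ]
18 [479.96404198 -93.82161003  18.        ]
20 [480.81202867 -93.91387622  20.        ]
22 [481.66001535 -94.0061424   22.        ]
24 [482.50800204 -94.09840859  24.        ]
26 [483.35598872 -94.19067477  26.        ]
top 78 [452.96831203 -90.40468683  78.        ] -77.24453307876902 -107.02945333022504
top 80 [454.78780125 -90.61154474  80.        ] -77.69521747333026 -106.9282936677004
top 82 [456.60729047 -90.81840264  82.        ] -78.14590186789148 -106.82713400517578
top 84 [458.42677969 -91.02526054  84.        ] -78.5965862624527 -106.72597434265114
top 86 [460.24626891 -91.23211844  86.        ] -79.04727065701393 -106.62481468012652
```

The post is about 4–5 mm off toward -x relative to the ring and slightly tilted in the pads. I'll shift +x, then lower to touch.

Call:
{"fn": "drive_tool", "kwargs": {"commands": [0, 0, 0, 0.008, 0, -0.004, 1, 0, 0, 0, 0.008, 0, -0.01, 1, 0, 0, 0, 0.008, 0, -0.014, 1, 0, 0, 0, 0.008, 0, -0.014, 1, 0, 0, 0, 0.008, 0, -0.014, 1]}}

```text
t: 9.07
eef_pos: [475.2, -93.1, 52.6]
tool_rot: [[0.001, -0.114, -0.993], [0.0, -0.993, 0.114], [-1.0, -0.0, -0.001]]
ft_force: [0.8, 0.5, -0.1]
opening: 29.2
```

Call:
{"fn": "drive_tool", "kwargs": {"commands": [0, 0, 0, 0, 0, -0.002, 1, 0, 0, 0, 0, 0, -0.004, 1, 0, 0, 0, 0, 0, -0.004, 1]}}

```text
t: 9.45
eef_pos: [475.2, -93.1, 50.6]
tool_rot: [[0.001, -0.114, -0.993], [0.0, -0.993, 0.114], [-1.0, -0.0, -0.001]]
ft_force: [0.4, 0.7, -1.6]
opening: 28.7
```

Call:
{"fn": "drive_tool", "kwargs": {"commands": [0, 0, 0, 0, 0, -0.002, 1, 0, 0, 0, 0, 0, -0.004, 1, 0, 0, 0, 0, 0, -0.004, 1]}}

```text
t: 9.82
eef_pos: [475.2, -93.0, 48.6]
tool_rot: [[0.001, -0.114, -0.993], [0.0, -0.993, 0.114], [-1.0, -0.0, -0.001]]
ft_force: [0.6, 0.2, -0.9]
opening: 29.1
```

```bash
cat > z.py <<'E'
from look import *
n=sys.argv[1]
q,p,im=look(n)
cv2.imwrite(f"pics/{n}z.png",cv2.resize(im[:,:,::-1][140:330,180:350],None,fx=4,fy=3,interpolation=cv2.INTER_CUBIC))
E
python3 z.py w8
```

```text
9.93 [475.3  -93.07  48.66] 28.8 [-0.5 -0.9  0.1]
[[0.001, -0.1144, -0.9934], [0.0001, -0.9934, 0.1144], [-1.0, -0.0002, -0.001]] [-17.2   1.2 114.2   0.   64.6  79.4]
```

View pics/w8z.png

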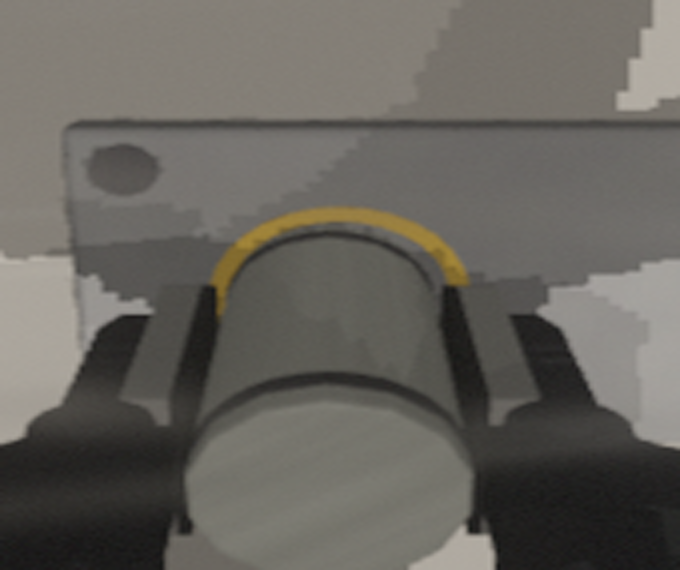

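The post is not down yet, and its edge sits just inside the ring. I'll keep lowering.

Call:
{"fn": "drive_tool", "kwargs": {"commands": [0, 0, 0, 0, 0, -0.002, 1, 0, 0, 0, 0, 0, -0.004, 1, 0, 0, 0, 0, 0, -0.004, 1]}}

```text
t: 10.35
eef_pos: [475.2, -93.0, 46.6]
tool_rot: [[0.001, -0.114, -0.993], [0.0, -0.993, 0.114], [-1.0, -0.0, -0.001]]
ft_force: [-0.6, -0.4, -1.3]
opening: 28.3
```

Call:
{"fn": "drive_tool", "kwargs": {"commands": [0, 0, 0, 0, 0, -0.002, 1, 0, 0, 0, 0, 0, -0.003, 1, 0, 0, 0, 0, 0, -0.003, 1]}}

```text
t: 10.72
eef_pos: [475.5, -93.1, 46.3]
tool_rot: [[0.001, -0.114, -0.993], [0.0, -0.993, 0.114], [-1.0, -0.0, -0.001]]
ft_force: [-6.4, 1.4, 11.4]
opening: 29.0
```

```bash
python3 z.py w9; python3 - <<'E'
from h import *
s=eyes.get_image("scene")[:,:,::-1]
cv2.imwrite("pics/s9.png",cv2.resize(s[180:260,220:320],None,fx=7,fy=7,interpolation=cv2.INTER_CUBIC))
E
```

```text
10.82 [475.53 -93.12  46.34] 29.0 [-4.6  1.6 12.4]
[[0.0011, -0.1143, -0.9934], [0.0, -0.9934, 0.1143], [-1.0, -0.0001, -0.0011]] [-17.2   1.4 114.2   0.   64.3  79.4]
```

View pics/w9z.png

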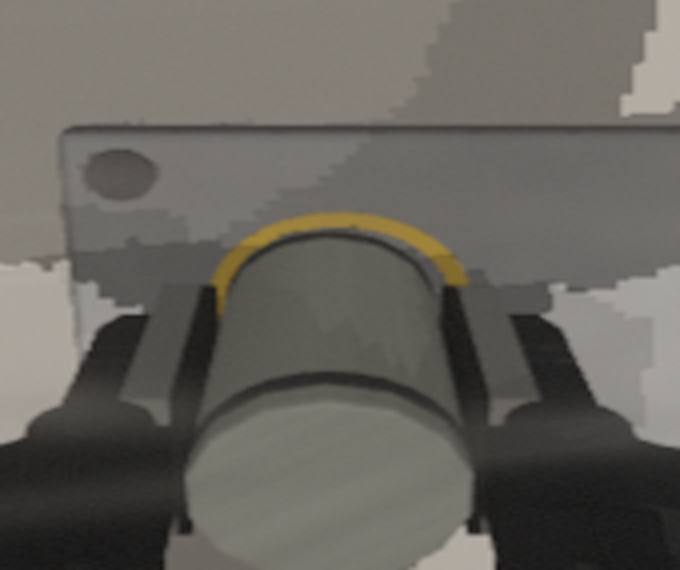

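View pics/s9.png

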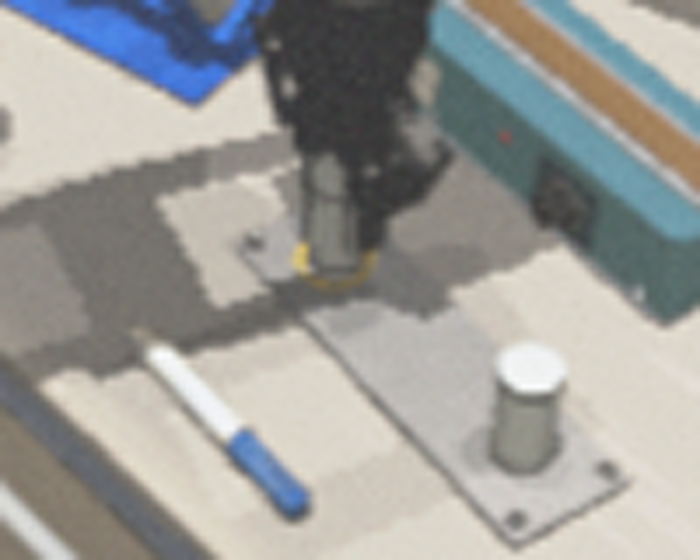

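```bash
python3 - <<'E'
from h import *
import pickle
p=pickle.load(open("w9.pkl","rb")); im=cv2.imread("pics/w9.png")
m=cv2.inRange(cv2.cvtColor(im,cv2.COLOR_BGR2HSV),(15,90,70),(40,255,255)); m[:190]=0;m[245:]=0;m[:,:225]=0;m[:,305:]=0
pts=cv2.findNonZero(m)[:,0].astype(float)
W=np.array([at(p,u,v,8) for u,v in pts])
# outer/inner ring: fit circle by mean radius 19.5 outer; use all pts with r unknown
from scipy.optimize import least_squares
s=least_squares(lambda q:np.hypot(W[:,0]-q[0],W[:,1]-q[1])-q[2],[471,-93,18.5],loss='soft_l1'); print(len(W),s.x,np.sqrt(np.mean(s.fun**2)))
f=lambda u,v:at(p,180+(u+.5)/4-.5,140+(v+.5)/3-.5,8)
P=np.array([f(*x) for x in [(331,232),(300,235),(270,245),(360,235),(390,247),(245,265),(420,272)]])
s2=least_squares(lambda q:np.hypot(P[:,0]-q[0],P[:,1]-q[1])-15,[471,-93]); print("post",s2.x,s2.fun.round(2))
E
```

```text
442 [470.25755506 -93.06267342  18.05807645] 0.8994219114447178
post [470.66942466 -91.61733045] [ 0.07  0.05  0.06  0.12 -0.15 -0.22 -0.1 ]
```

The post centre is at (470.7,-91.6) against the ring at (470.3,-93.1), so I'll nudge it -1.5 mm in y with a small lift.

Call:
{"fn": "drive_tool", "kwargs": {"commands": [0, 0, 0, 0, 0, 0.005, 1, 0, 0, 0, -0.001, -0.003, 0.005, 1, 0, 0, 0, -0.001, -0.003, 0.005, 1, 0, 0, 0, -0.001, -0.003, 0.002, 1, 0, 0, 0, -0.001, -0.003, 0.001, 1, 0, 0, 0, -0.001, -0.003, 0, 1, 0, 0, 0, -0.001, -0.003, 0, 1]}}

```text
t: 11.8
eef_pos: [475.0, -94.7, 46.3]
tool_rot: [[0.001, -0.114, -0.993], [-0.0, -0.993, 0.114], [-1.0, -0.0, -0.001]]
ft_force: [-6.7, 1.5, 14.5]
opening: 28.5
```

```bash
python3 z.py w10
```

```text
11.9 [475.02 -94.68  46.32] 28.9 [-7.1  1.5 14.3]
[[0.001, -0.1144, -0.9934], [-0.0001, -0.9934, 0.1144], [-1.0, -0.0, -0.001]] [-17.3   1.4 114.2   0.   64.3  79.2]
```

View pics/w10z.png

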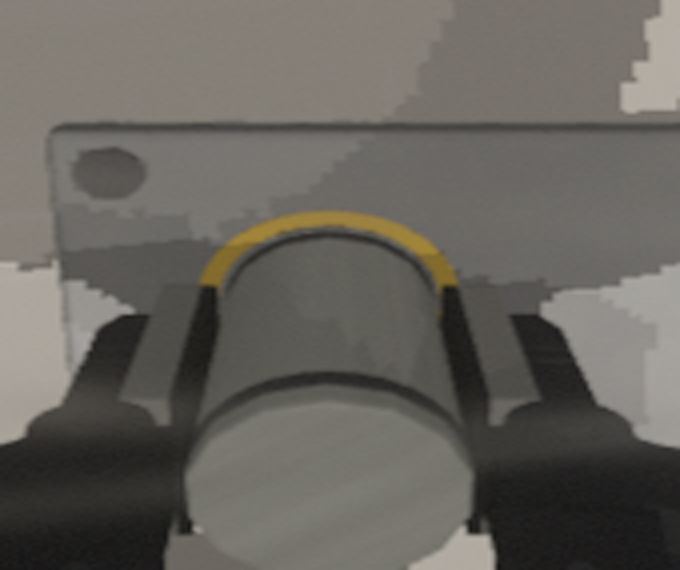

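Now concentric. I'll relieve the pressure slightly and release.

Call:
{"fn": "drive_tool", "kwargs": {"commands": [0, 0, 0, 0, 0, 0.001, 1, 0, 0, 0, 0, 0, 0.001, 0.2, 0, 0, 0, 0, 0, 0.001, 0, 0, 0, 0, 0, 0, 0.001, -0.22, 0, 0, 0, 0, 0, 0.001, -0.22, 0, 0, 0, 0, 0, 0.001, -0.22]}}

```text
t: 12.7
eef_pos: [474.8, -94.6, 45.6]
tool_rot: [[0.001, -0.114, -0.993], [0.0, -0.993, 0.114], [-1.0, -0.0, -0.001]]
ft_force: [-0.6, -1.1, 0.8]
opening: 52.1
```

```bash
python3 z.py w11
```

```text
12.8 [474.79 -94.58  45.65] 52.0 [ 0.4 -0.4  0.6]
[[0.001, -0.1144, -0.9934], [0.0, -0.9934, 0.1144], [-1.0, -0.0001, -0.001]] [-17.4   1.4 114.3   0.   64.2  79.2]
```

View pics/w11z.png

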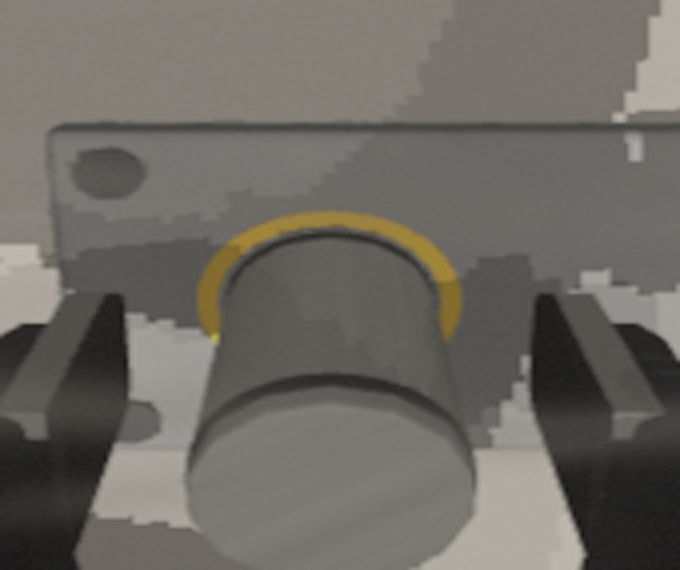

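The post stands concentric in the ring and the fingers are clear. I'll retract straight up and move to where I can see both the gauge and the bar.

Call:
{"fn": "drive_tool", "kwargs": {"commands": [0, 0, 0, 0, 0, 0.06, -0.22, 0, 0, 0, 0, 0, 0.16, -0.22, 0, 0, 0, 0, 0, 0.28, -0.22, 0, 0, 0, -0.02, -0.1, 0.4, -0.22, 0, 0, 0, -0.09, -0.33, 0.41, -0.22, 0, 0, 0, -0.09, -0.33, 0.41, -0.22, 0, 0, 0, -0.09, -0.33, 0.41, -0.22, 0, 0, 0, -0.09, -0.33, 0.41, -0.22]}}

```text
t: 13.85
eef_pos: [429.7, -259.6, 250.5]
tool_rot: [[0.001, -0.116, -0.993], [0.001, -0.993, 0.116], [-1.0, -0.001, -0.001]]
ft_force: [0.1, -0.1, -0.5]
opening: 51.7
```

```bash
python3 - <<'E'
from look import *
q,p,im=look("w12")
E
```

```text
13.95 [ 430.07 -258.31  250.17] 52.1 [-0.2  0.3 -0.4]
[[0.0006, -0.1135, -0.9935], [0.0011, -0.9935, 0.1135], [-1.0, -0.0011, -0.0005]] [-3.690e+01 -7.900e+00  1.006e+02  1.000e-01  8.730e+01  5.960e+01]
```

View pics/w12.png

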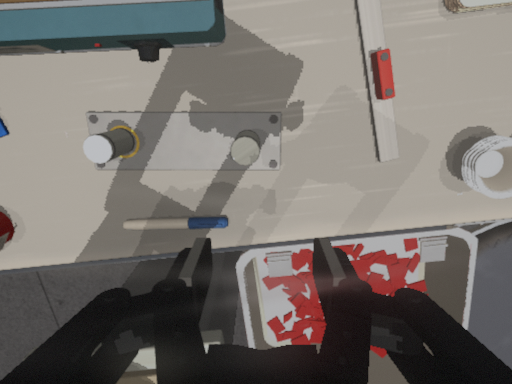

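```bash
python3 - <<'E'
from h import *
import pickle
p=pickle.load(open("w12.pkl","rb")); im=cv2.imread("pics/w12.png")
a=at(p,98.5,149,68);b=at(p,245.5,151.5,68); print(a,b,np.linalg.norm(a-b))
hsv=cv2.cvtColor(im,cv2.COLOR_BGR2HSV)
m=(cv2.inRange(hsv,(0,150,60),(8,255,255))|cv2.inRange(hsv,(172,150,60),(180,255,255))); m[130:]=0
c=max(cv2.findContours(m,0,2)[0],key=cv2.contourArea); r=cv2.minAreaRect(c); print(r); print(at(p,*r[0],28))
# bar edges near lower end, z=10
for uv in [(378,160),(398,157),(358,0),(379,0)]: print(uv,at(p,*uv,10).round(1))
cv2.imwrite("pics/w12z.png",cv2.resize(im[100:200,70:290],None,fx=3.5,fy=3.5,interpolation=cv2.INTER_CUBIC))
E
```

```text
[472.40519601 -94.47204429  68.        ] [ 453.01946989 -242.8193688    68.        ] 149.60860625842298
((385.13848876953125, 73.60770416259766), (48.3735466003418, 12.775577545166016), 82.87498474121094)
[ 512.10459083 -398.50107734   28.        ]
(378, 160) [ 413.8 -397.8   10. ]
(398, 157) [ 414.8 -422.    10. ]
(358, 0) [ 588.2 -376.3   10. ]
(379, 0) [ 585.7 -398.1   10. ]
```

View pics/w12z.png

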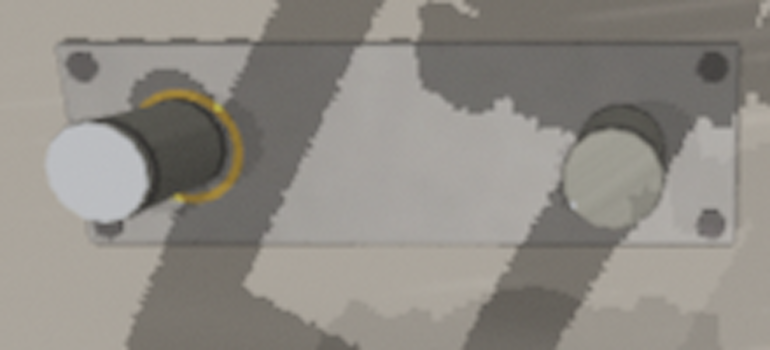

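Post tops are 149.6 mm apart and the placed post stands cleanly in the ring. The red block is at (385,74), which is about (512,-399). I'll move over it.

Call:
{"fn": "drive_tool", "kwargs": {"commands": [0, 0, 0.039, 0.1, -0.28, -0.1, -0.22, 0, 0, 0.039, 0.1, -0.28, -0.1, -0.22, 0, 0, 0.039, 0.1, -0.28, -0.1, -0.22, 0, 0, 0.039, 0.1, -0.28, -0.1, -0.22, 0, 0, 0.039, 0.1, -0.28, -0.1, -0.22, 0, 0, 0.039, 0.1, -0.28, -0.1, -0.22]}}

```text
t: 14.75
eef_pos: [480.4, -398.4, 201.6]
tool_rot: [[0.002, 0.132, -0.991], [-0.0, -0.991, -0.132], [-1.0, 0.001, -0.002]]
ft_force: [-0.1, 0.0, 0.1]
opening: 52.1
```

```bash
cat > bar.py <<'E'
from look import *
def bar(n):
    q,p,im=look(n)
    hsv=cv2.cvtColor(im,cv2.COLOR_RGB2HSV)
    m=(cv2.inRange(hsv,(0,150,50),(8,255,255))|cv2.inRange(hsv,(172,150,50),(180,255,255))); m[260:]=0
    c=max(cv2.findContours(m,0,2)[0],key=cv2.contourArea); r=cv2.minAreaRect(c); print(r); print(at(p,*r[0],30))
    cv2.imwrite(f"pics/{n}z.png",cv2.resize(im[:,:,::-1][0:290,180:380],None,fx=2,fy=2,interpolation=cv2.INTER_CUBIC))
bar(sys.argv[1])
E
python3 bar.py w13
```

```text
14.85 [ 480.27 -398.78  201.68] 52.0 [ 0.4 -0.5 -0.3]
[[0.0021, 0.1311, -0.9914], [-0.0006, -0.9914, -0.1311], [-1.0, 0.0008, -0.002]] [-44.4  12.6  84.7   0.1  82.6  38. ]
((265.5, 143.0), (50.0, 13.0), 90.0)
[ 512.25182542 -397.20482232   30.        ]
```

View pics/w13z.png

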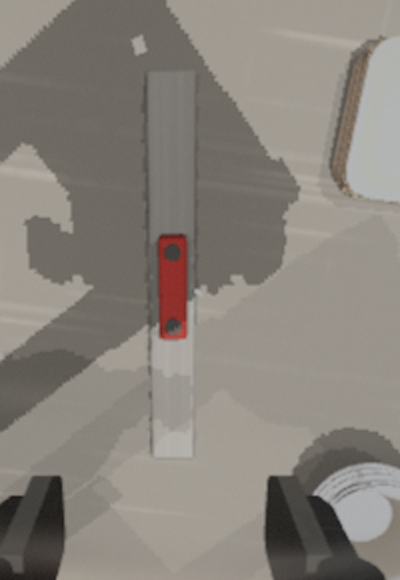

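```bash
python3 - <<'E'
from h import *
import pickle
p=pickle.load(open("w13.pkl","rb"))
f=lambda u,v,z:at(p,180+(u+.5)/2-.5,(v+.5)/2-.5,z)
C=[f(*x,10) for x in [(146,71),(196,71),(195,458),(150,458)]]; print(np.round(C,1).tolist())
a=(C[0]+C[1])/2;b=(C[2]+C[3])/2; print("centre",(a+b)/2,"len",np.linalg.norm(a-b),"az",np.degrees(np.arctan2(*(a-b)[1::-1])), "w",np.linalg.norm(C[0]-C[1]),np.linalg.norm(C[2]-C[3]))
R=[f(*x,32) for x in [(159,236),(186,236),(187,339),(161,339)]];a=(R[0]+R[1])/2;b=(R[2]+R[3])/2;print("red",(a+b)/2,"len",np.linalg.norm(a-b))
E
```

```text
[[607.9, -372.3, 10.0], [611.0, -395.6, 10.0], [413.8, -424.4, 10.0], [410.4, -399.0, 10.0]]
centre [ 510.78005196 -397.80761517   10.        ] len 199.2382326872067 az 8.006526695260112 w 23.480938568378676 25.67483626073616
red [ 511.55167627 -398.14398857   32.        ] len 50.06596265815469
```

Call:
{"fn": "drive_tool", "kwargs": {"commands": [0, 0, 0.0014, 0.03, 0.001, -0.1, -0.22, 0, 0, 0.0014, 0.062, 0.001, -0.2, -0.22, 0, 0, 0.0014, 0.062, 0.001, -0.27, -0.22, 0, 0, 0.0014, 0.062, 0.001, -0.3, -0.22, 0, 0, 0.0014, 0.062, 0.001, -0.3, -0.22, 0, 0, 0.0014, 0.062, 0.001, -0.3, -0.22]}}

```text
t: 15.65
eef_pos: [511.9, -400.2, 53.2]
tool_rot: [[0.004, 0.139, -0.99], [-0.002, -0.99, -0.139], [-1.0, 0.003, -0.003]]
ft_force: [-0.4, 0.3, 0.4]
opening: 52.0
```

```bash
python3 - <<'E'
from look import *
q,p,im=look("w14")
E
```

```text
15.75 [ 511.94 -400.24   53.21] 52.2 [-0.3 -0.   0.5]
[[0.0038, 0.1386, -0.9903], [-0.0023, -0.9903, -0.1386], [-1.0, 0.0028, -0.0035]] [-42.6  24.3  86.7   0.1  68.8  39.4]
```

View pics/w14.png

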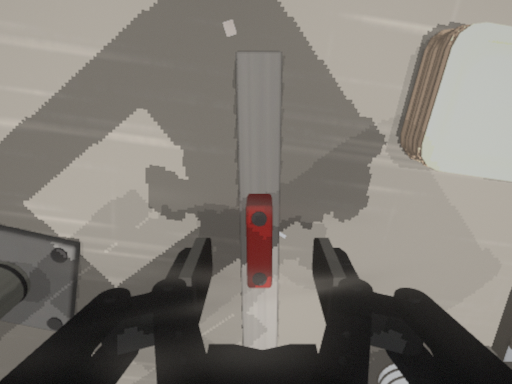

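The block (column 260) is roughly centred between the pads (about 262). I'll go down and close.

Call:
{"fn": "drive_tool", "kwargs": {"commands": [0, 0, 0, 0, 0.003, -0.02, -0.22, 0, 0, 0, 0, 0.003, -0.04, -0.22, 0, 0, 0, 0, 0.003, -0.04, -0.22, 0, 0, 0, 0, 0.003, -0.04, -0.22]}}

```text
t: 16.3
eef_pos: [510.7, -397.4, 30.4]
tool_rot: [[0.001, 0.139, -0.99], [0.001, -0.99, -0.139], [-1.0, -0.001, -0.001]]
ft_force: [0.3, -0.6, -0.1]
opening: 51.9
```

Call:
{"fn": "drive_tool", "kwargs": {"commands": [0, 0, 0, 0, 0, 0, 1, 0, 0, 0, 0, 0, 0, 1, 0, 0, 0, 0, 0, 0, 1, 0, 0, 0, 0, 0, 0, 1, 0, 0, 0, 0, 0, 0, 1, 0, 0, 0, 0, 0, 0, 1, 0, 0, 0, 0, 0, 0, 1], "newtons": 80}}

```text
t: 17.18
eef_pos: [511.2, -397.9, 31.3]
tool_rot: [[0.002, 0.139, -0.99], [-0.0, -0.99, -0.139], [-1.0, 0.001, -0.002]]
ft_force: [0.2, -0.1, 5.9]
opening: 11.9
```

Call:
{"fn": "drive_tool", "kwargs": {"commands": [0, 0, 0, 0, 0, 0.02, 1, 0, 0, 0, 0, 0, 0.1, 1, 0, 0, 0, 0, 0, 0.2, 1, 0, 0, 0, 0, 0, 0.3, 1, 0, 0, 0, 0, 0, 0.3, 1, 0, 0, 0, 0, 0, 0.3, 1]}}

```text
t: 17.92
eef_pos: [510.4, -397.2, 180.1]
tool_rot: [[0.0, 0.139, -0.99], [0.001, -0.99, -0.139], [-1.0, -0.001, -0.0]]
ft_force: [-0.7, 0.4, -2.3]
opening: 12.2
```

```bash
python3 - <<'E'
from look import *
q,p,im=look("w15")
E
```

```text
18.02 [ 509.74 -396.62  178.21] 12.4 [-0.5  0.8 -3. ]
[[-0.002, 0.1387, -0.9903], [0.0031, -0.9903, -0.1387], [-1.0, -0.0033, 0.0015]] [-42.5  17.   82.    0.1  81.2  39.6]
```

View pics/w15.png

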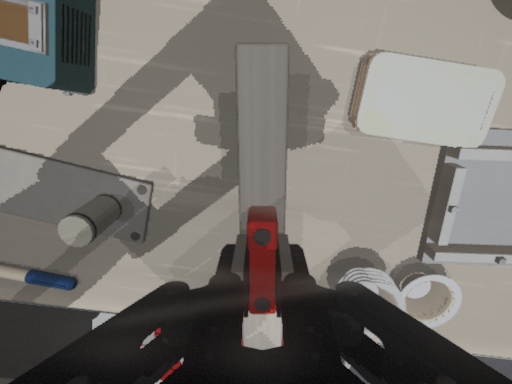

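```bash
python3 - <<'E'
from h import *
import pickle
p=pickle.load(open("w15.pkl","rb"));T=np.array([509.74,-396.62,178.21]);R=np.array([[-0.002, 0.1387, -0.9903], [0.0031, -0.9903, -0.1387], [-1.0, -0.0033, 0.0015]])
for zt in (155,157,159):
  a=at(p,236.5,44,zt);b=at(p,288.5,44,zt)
  print("width",np.linalg.norm(a-b),"far mid in tool (x,y,z)",R.T@((a+b)/2-T))
# edges lower
a=at(p,239,190,157);b=at(p,286,190,157);print(R.T@((a+b)/2-T),np.linalg.norm(a-b))
# block
for uv in [(249,207),(276,207),(264,343)]: print(uv,R.T@(at(p,*uv,179)-T))
E
```

```text
width 22.975967968015453 far mid in tool (x,y,z) [ 23.058262    -0.73132968 -99.62790135]
width 22.665006477622438 far mid in tool (x,y,z) [ 21.05865712  -0.73359492 -99.36075336]
width 22.35404498722942 far mid in tool (x,y,z) [ 19.05905223  -0.73586016 -99.09360537]
[ 21.16222451  -0.6554717  -32.40613998] 23.70811924066725
(249, 207) [ -0.81726047  -6.57071337 -31.75637816]
(276, 207) [ -0.85673051   5.20873195 -31.78066366]
(264, 343) [-0.72395159  0.17685932 42.98025302]
```

The bar is held centred: its far end is 99.4 mm ahead in the tool frame and the opening is 12.4 mm. I'll carry it over the gauge, turning +75.4°.

Call:
{"fn": "drive_tool", "kwargs": {"commands": [0, 0, 0.2094, -0.096, 0.459, -0.02, 1, 0, 0, 0.2094, -0.096, 0.459, -0.02, 1, 0, 0, 0.2094, -0.096, 0.459, -0.02, 1, 0, 0, 0.2094, -0.096, 0.459, -0.02, 1, 0, 0, 0.2094, -0.096, 0.459, -0.02, 1, 0, 0, 0.2094, -0.096, 0.459, -0.02, 1, 0, 0, 0.2094, -0.096, 0.459, -0.02, 1, 0, 0, 0.2094, -0.096, 0.459, -0.02, 1, 0, 0, 0.2094, -0.096, 0.459, -0.02, 1, 0, 0, 0.2094, -0.096, 0.459, -0.02, 1, 0, 0, 0.2094, -0.096, 0.459, -0.02, 1]}}

```text
t: 19.45
eef_pos: [462.8, -168.1, 170.6]
tool_rot: [[-0.0, 0.993, -0.117], [0.001, -0.117, -0.993], [-1.0, -0.0, -0.001]]
ft_force: [0.2, -0.5, -1.6]
opening: 12.1
```

```bash
python3 - <<'E'
from look import *
q,p,im=look("w16")
E
```

```text
19.55 [ 462.82 -168.11  170.67] 12.1 [ 0.6 -0.4 -2.3]
[[-0.0001, 0.9932, -0.1165], [0.0011, -0.1165, -0.9932], [-1.0, -0.0002, -0.0011]] [-2.600e+01 -6.400e+00  1.076e+02  1.000e-01  7.880e+01 -1.930e+01]
```

View pics/w16.png

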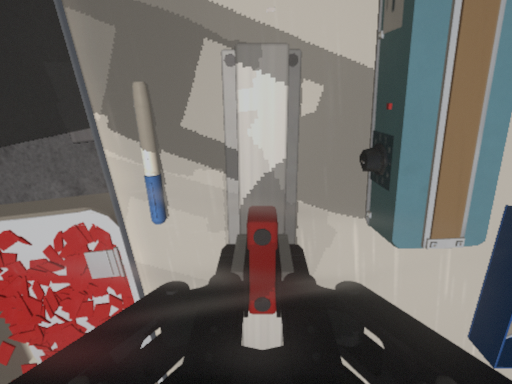

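```bash
cat > chk.py <<'E'
from look import *
n=sys.argv[1]
im=cv2.imread(f"pics/{n}.png")
cv2.imwrite(f"pics/{n}q.png",cv2.resize(im[25:225,205:320],None,fx=5,fy=2.9,interpolation=cv2.INTER_CUBIC))
E
python3 chk.py w16; python3 - <<'E'
from h import *
import pickle
im=cv2.imread("pics/w16.png")
g=cv2.cvtColor(im,cv2.COLOR_BGR2GRAY).astype(int)
for v in (60,120,180,220): print(v,g[v,215:310].tolist())
for u in (228,262,297): print(u,g[30:75,u].tolist())
E
```

```text
60 [161, 161, 160, 162, 161, 161, 144, 145, 144, 124, 113, 112, 112, 112, 112, 112, 112, 111, 111, 104, 99, 103, 111, 118, 120, 120, 121, 122, 122, 121, 122, 123, 122, 120, 121, 120, 121, 121, 122, 124, 122, 122, 122, 135, 143, 142, 143, 141, 141, 141, 140, 140, 141, 142, 144, 144, 145, 146, 145, 143, 142, 141, 140, 142, 141, 141, 141, 141, 141, 141, 140, 134, 126, 102, 80, 83, 81, 80, 80, 79, 80, 81, 81, 108, 117, 107, 115, 124, 125, 125, 125, 125, 125, 124, 124]
120 [162, 163, 163, 163, 162, 163, 162, 163, 145, 136, 156, 165, 163, 164, 164, 164, 164, 164, 165, 166, 165, 148, 146, 167, 184, 191, 190, 190, 191, 193, 192, 193, 193, 192, 191, 188, 188, 189, 190, 197, 201, 201, 201, 201, 201, 201, 201, 199, 199, 199, 199, 199, 198, 199, 199, 200, 199, 201, 200, 199, 198, 198, 196, 196, 197, 197, 197, 197, 197, 195, 184, 167, 133, 117, 122, 121, 121, 123, 121, 119, 120, 120, 115, 106, 116, 126, 127, 126, 126, 126, 127, 125, 126, 126, 126]
180 [179, 179, 179, 179, 179, 178, 180, 172, 166, 163, 155, 145, 153, 161, 163, 163, 163, 162, 163, 147, 135, 133, 133, 141, 154, 174, 183, 184, 185, 1
[... 758 characters left out ...]
6, 166, 166, 166]
228 [123, 123, 125, 124, 123, 123, 125, 123, 125, 123, 117, 105, 104, 103, 104, 103, 105, 132, 153, 138, 147, 161, 167, 158, 130, 110, 110, 112, 111, 113, 112, 113, 111, 113, 113, 110, 137, 167, 167, 167, 167, 166, 166, 167, 167]
262 [126, 126, 127, 125, 126, 127, 127, 125, 126, 126, 128, 126, 119, 114, 127, 134, 139, 141, 141, 139, 132, 133, 133, 132, 133, 132, 134, 137, 141, 142, 141, 141, 140, 140, 141, 140, 142, 141, 142, 140, 141, 142, 141, 141, 171]
297 [177, 177, 177, 177, 177, 169, 144, 125, 125, 125, 124, 125, 125, 124, 125, 126, 125, 127, 116, 103, 112, 121, 122, 121, 120, 110, 92, 88, 84, 79, 81, 82, 91, 103, 114, 120, 118, 118, 119, 120, 119, 119, 118, 121, 119]
```

View pics/w16q.png

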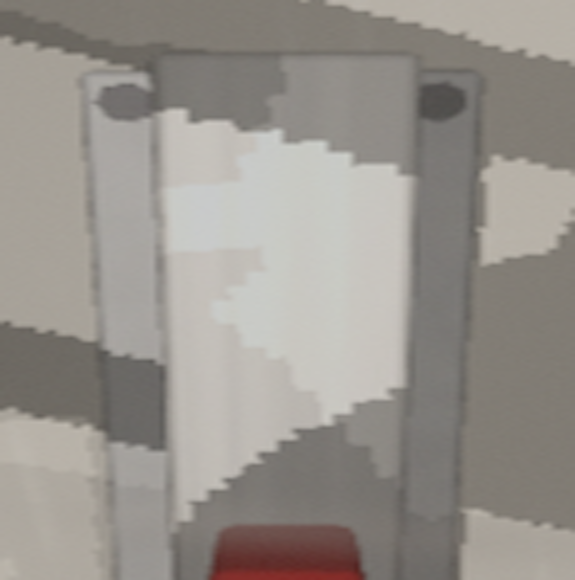

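```bash
cat > al.py <<'E'
from h import *
import pickle
def al(n,far,near,zt,pf,pn):
    p=pickle.load(open(n+".pkl","rb"))
    f=lambda u,v,z:at(p,205+(u+.5)/5-.5,25+(v+.5)/2.9-.5,z)
    m=lambda a,z:(f(a[0],a[2],z)+f(a[1],a[2],z))/2
    g=np.radians(83.4); ey=np.array([np.cos(g),np.sin(g),0]);ex=np.array([ey[1],-ey[0],0])
    o=m(pf,8)  # plate far end centre -> gauge y=115
    for nm,a,z in (("bar far",far,zt),("bar near",near,zt),("plate far",pf,8),("plate near",pn,8)):
        q=m(a,z); print(nm,q.round(1),"gauge x",((q-o)@ex).round(2),"y",(115+(q-o)@ey).round(2),"w",np.linalg.norm(f(a[0],a[2],z)-f(a[1],a[2],z)).round(1))
E
python3 - <<'E'
from al import al
al("w16",(155,417,55),(168,403,380),149.5,(84,481,75),(113,462,500))
E
```

```text
bar far [474.4 -68.5 149.5] gauge x 0.53 y 101.27 w 22.9
bar near [ 468.6 -117.8  149.5] gauge x 0.42 y 51.67 w 22.9
plate far [475.5 -54.8   8. ] gauge x 0.0 y 115.0 w 68.7
plate near [ 460.8 -188.3    8. ] gauge x 0.76 y -19.31 w 69.9
```

The bar is aligned to the plate within about 1.3 mm along and 0.5 mm across. I'll lower it to just above the posts.

Call:
{"fn": "drive_tool", "kwargs": {"commands": [0, 0, 0, 0, -0.002, -0.06, 1, 0, 0, 0, 0, -0.002, -0.11, 1, 0, 0, 0, 0, -0.002, -0.132, 1, 0, 0, 0, 0, -0.002, -0.132, 1, 0, 0, 0, 0, -0.002, -0.132, 1]}}

```text
t: 20.23
eef_pos: [463.6, -169.4, 105.9]
tool_rot: [[0.002, 0.993, -0.116], [0.0, -0.116, -0.993], [-1.0, 0.002, -0.0]]
ft_force: [-0.1, -0.6, -1.0]
opening: 12.6
```

```bash
python3 - <<'E'
from look import *
q,p,im=look("w17")
s=eyes.get_image("scene")[:,:,::-1]
cv2.imwrite("pics/s17.png",cv2.resize(s[180:260,220:320],None,fx=7,fy=7,interpolation=cv2.INTER_CUBIC))
E
python3 chk.py w17
```

```text
20.32 [ 463.69 -169.47  106.  ] 12.2 [-0.1 -0.  -1.4]
[[0.0019, 0.9933, -0.1157], [0.0001, -0.1157, -0.9933], [-1.0, 0.0019, -0.0003]] [-2.610e+01 -2.200e+00  1.108e+02  1.000e-01  7.130e+01 -1.940e+01]
```

View pics/w17q.png

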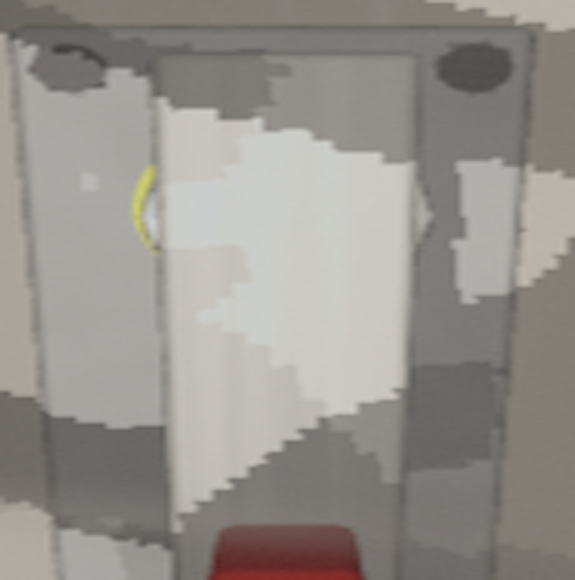

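View pics/s17.png

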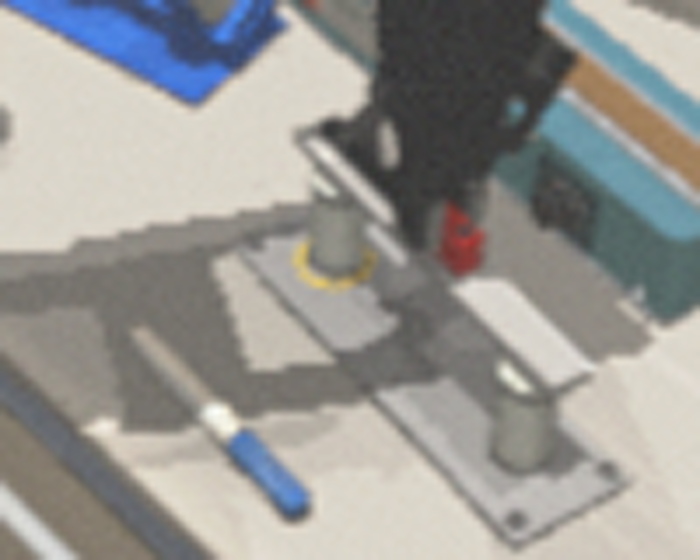

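```bash
python3 - <<'E'
from al import al
al("w17",(155,416,55),(168,403,380),84.8,(13,534,30),(47,500,460))
al("w17",(155,416,55),(145,433,212),68,(13,534,30),(47,500,460))
E
```

```text
bar far [475.2 -69.9  84.8] gauge x 1.4 y 99.49 w 22.8
bar near [ 469.5 -119.1   84.8] gauge x 1.38 y 49.9 w 22.9
plate far [475.6 -54.3   8. ] gauge x 0.0 y 115.0 w 68.8
plate near [ 463.5 -155.8    8. ] gauge x -0.29 y 12.74 w 69.3
bar far [475.5 -67.6  68. ] gauge x 1.44 y 101.75 w 25.4
bar near [472.9 -92.7  68. ] gauge x 1.79 y 76.55 w 29.5
plate far [475.6 -54.3   8. ] gauge x 0.0 y 115.0 w 68.8
plate near [ 463.5 -155.8    8. ] gauge x -0.29 y 12.74 w 69.3
```

Call:
{"fn": "drive_tool", "kwargs": {"commands": [0, 0, 0, -0.002, 0, -0.006, 1, 0, 0, 0, -0.002, 0, -0.01, 1, 0, 0, 0, -0.002, 0, -0.01, 1, 0, 0, 0, -0.002, 0, -0.01, 1]}}

```text
t: 20.92
eef_pos: [461.7, -169.0, 99.6]
tool_rot: [[-0.0, 0.993, -0.116], [0.001, -0.116, -0.993], [-1.0, -0.0, -0.001]]
ft_force: [-0.5, -0.0, -2.2]
opening: 12.6
```

Call:
{"fn": "drive_tool", "kwargs": {"commands": [0, 0, 0, 0, 0, -0.002, 1, 0, 0, 0, 0, 0, -0.002, 1]}}

```text
t: 21.18
eef_pos: [462.0, -169.1, 99.3]
tool_rot: [[0.0, 0.993, -0.116], [0.001, -0.116, -0.993], [-1.0, 0.0, -0.001]]
ft_force: [-2.7, 2.2, 5.8]
opening: 12.0
```

Light contact at 99.3, as expected. I'll check before releasing.

```bash
python3 - <<'E'
from look import *
q,p,im=look("w18")
s=eyes.get_image("scene")[:,:,::-1]
cv2.imwrite("pics/s18.png",cv2.resize(s[180:260,220:320],None,fx=7,fy=7,interpolation=cv2.INTER_CUBIC))
E
python3 chk.py w18
```

```text
21.27 [ 462.01 -169.12   99.29] 11.9 [-2.8  1.3  5.3]
[[0.0003, 0.9933, -0.1156], [0.001, -0.1156, -0.9933], [-1.0, 0.0001, -0.001]] [-2.610e+01 -1.900e+00  1.113e+02  1.000e-01  7.060e+01 -1.950e+01]
```

View pics/w18q.png

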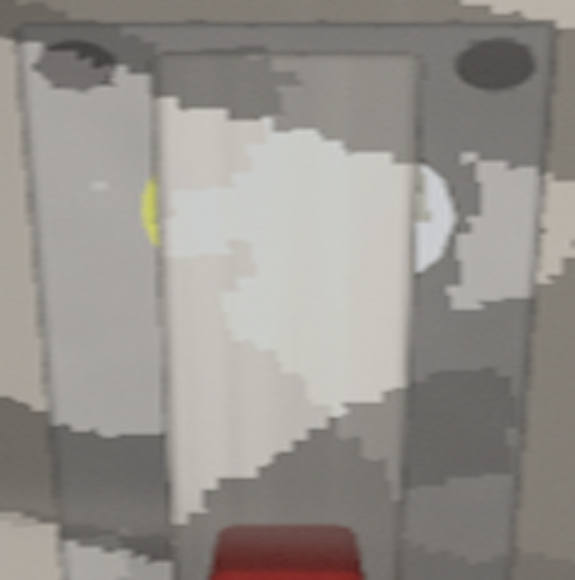

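View pics/s18.png

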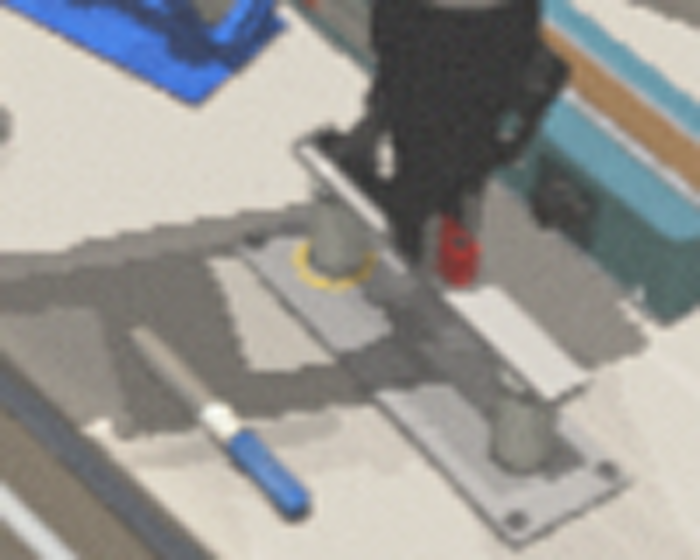

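The placed post's top sticks out about 2.4 mm more on the +x side of the bar. I'll release, look from above, and adjust if needed.

Call:
{"fn": "drive_tool", "kwargs": {"commands": [0, 0, 0, 0, 0, 0.001, 0.6, 0, 0, 0, 0, 0, 0.001, 0.3, 0, 0, 0, 0, 0, 0.001, 0, 0, 0, 0, 0, 0, 0.001, -0.1, 0, 0, 0, 0, 0, 0.001, -0.1]}}

```text
t: 22.0
eef_pos: [461.8, -169.1, 99.2]
tool_rot: [[-0.0, 0.993, -0.116], [0.001, -0.116, -0.993], [-1.0, -0.0, -0.001]]
ft_force: [-0.4, -1.3, -0.1]
opening: 46.6
```

Call:
{"fn": "drive_tool", "kwargs": {"commands": [0, 0, 0, 0, 0, 0.04, -0.1, 0, 0, 0, 0, 0, 0.12, -0.1, 0, 0, 0, 0, -0.06, 0.22, -0.1, 0, 0, 0, 0, -0.16, 0.3, -0.1, 0, 0, 0, 0, -0.16, 0.32, -0.1, 0, 0, 0, 0, -0.16, 0.32, -0.1, 0, 0, 0, 0, -0.16, 0.32, -0.1]}}

```text
t: 22.88
eef_pos: [461.3, -247.8, 257.3]
tool_rot: [[-0.002, 0.993, -0.115], [0.003, -0.115, -0.993], [-1.0, -0.003, -0.003]]
ft_force: [-0.1, 0.6, -0.2]
opening: 46.7
```

```bash
python3 - <<'E'
from look import *
q,p,im=look("w19")
s=eyes.get_image("scene")[:,:,::-1]
cv2.imwrite("pics/s19.png",cv2.resize(s[180:260,220:320],None,fx=7,fy=7,interpolation=cv2.INTER_CUBIC))
E
```

```text
22.98 [ 461.28 -247.75  257.4 ] 46.8 [-0.2 -0.3 -0. ]
[[-0.0024, 0.9934, -0.1145], [0.0028, -0.1145, -0.9934], [-1.0, -0.0027, -0.0026]] [-33.9  -4.4  96.6   0.1  88.  -27.3]
```

View pics/w19.png

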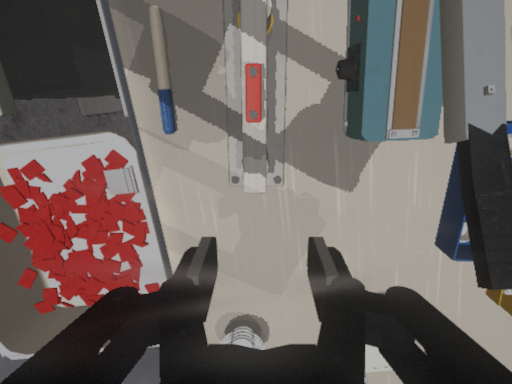

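View pics/s19.png

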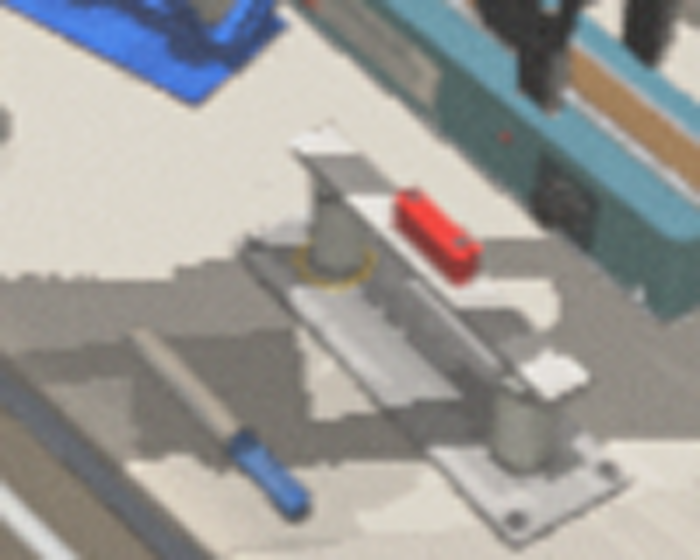

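The bar lies on both posts, with the red block up. The view is cut off at the far post, so I'll shift the camera +y.

Call:
{"fn": "drive_tool", "kwargs": {"commands": [0, 0, 0, 0, 0.13, 0, -0.1, 0, 0, 0, 0, 0.13, 0, -0.1, 0, 0, 0, 0, 0.13, 0, -0.1, 0, 0, 0, 0, 0.13, 0, -0.1]}}

```text
t: 23.58
eef_pos: [461.8, -184.7, 259.1]
tool_rot: [[-0.0, 0.993, -0.116], [0.001, -0.116, -0.993], [-1.0, -0.0, -0.001]]
ft_force: [-0.1, 0.5, -0.8]
opening: 47.3
```

```bash
python3 - <<'E'
from look import *
q,p,im=look("w20")
z=cv2.resize(im[:,:,::-1][0:260,215:300],None,fx=6,fy=2.3,interpolation=cv2.INTER_CUBIC); cv2.imwrite("pics/w20z.png",z)
E
```

```text
23.68 [ 461.73 -184.84  259.07] 46.7 [-0.1  0.5  0.8]
[[-0.0003, 0.9932, -0.1168], [0.001, -0.1168, -0.9932], [-1.0, -0.0004, -0.001]] [-27.8  -8.8 100.5   0.   88.3 -21.1]
```

View pics/w20.png

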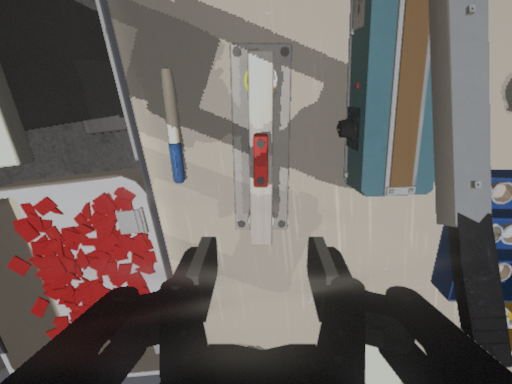

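View pics/w20z.png

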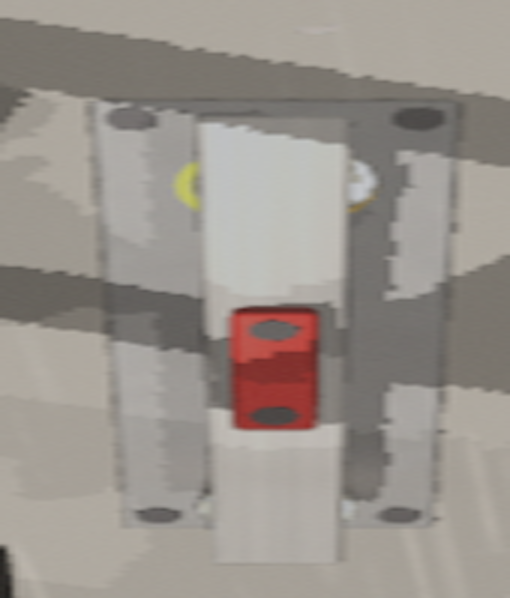

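```bash
python3 - <<'E'
from h import *
import pickle
from scipy.optimize import least_squares
p=pickle.load(open("w11.pkl","rb")); im=cv2.imread("pics/w11.png")
m=cv2.inRange(cv2.cvtColor(im,cv2.COLOR_BGR2HSV),(15,90,70),(40,255,255)); m[:190]=0;m[260:]=0;m[:,:220]=0;m[:,305:]=0
pts=cv2.findNonZero(m)[:,0].astype(float)
W=np.array([at(p,u,v,8) for u,v in pts])
s=least_squares(lambda q:np.hypot(W[:,0]-q[0],W[:,1]-q[1])-q[2],[471,-93,18.5],loss='soft_l1'); print("ring",len(W),s.x)
f=lambda u,v:at(p,180+(u+.5)/4-.5,140+(v+.5)/3-.5,8)
P=np.array([f(*x) for x in [(331,231),(300,234),(270,243),(360,234),(390,244),(245,260),(415,262),(225,290),(434,290)]])
s2=least_squares(lambda q:np.hypot(P[:,0]-q[0],P[:,1]-q[1])-15,[471,-93]); print("post",s2.x,s2.fun.round(2))
# now w20
p=pickle.load(open("w20.pkl","rb")); f=lambda u,v,z:at(p,215+(u+.5)/6-.5,(v+.5)/2.3-.5,z)
g=np.radians(83.4); ey=np.array([np.cos(g),np.sin(g),0]);ex=np.array([ey[1],-ey[0],0])
pf=(f(92,100,8)+f(461,100,8))/2; pn=(f(122,526,8)+f(437,526,8))/2; o=(pf+pn)/2; print("plate",o,np.linalg.norm(pf-pn),np.degrees(np.arctan2(*(pf-pn)[1::-1])))
bf=(f(199,118,78)+f(347,118,78))/2; bn=(f(216,562,78)+f(343,562,78))/2; b=(bf+bn)/2; print("bar",b,np.linalg.norm(bf-bn),np.degrees(np.arctan2(*(bf-bn)[1::-1])),"rel x",(b-o)@ex,"y",(b-o)@ey)
r=(f(233,313,100)+f(318,313,100)+f(318,428,100)+f(233,428,100))/4; print("red",r,"rel",(r-o)@ex,(r-o)@ey)
q=f(377,185,68)-15*ex; print("post",(q-o)@ex,(q-o)@ey)
q=(f(200,505,68)+f(355,505,68))/2;print("fixed",(q-o)@ex)
E
```

```text
ring 615 [469.90901532 -93.02899161  18.28214994]
post [470.66829878 -93.15805101] [-0.13 -0.14  0.06 -0.08  0.01  0.11  0.05  0.58  0.64]
plate [ 462.75450961 -167.05781948    8.        ] 228.12572812639627 83.42865796873467
bar [ 462.51723609 -168.25076456   78.        ] 198.3567396349067 83.57569135649021 rel x -0.0985873444407645 y -1.2123106940230153
red [ 462.46356858 -167.87152594  100.        ] rel -0.19548779990030718 -0.8417537777705433
post 1.4100501979116518 73.03530529630801
fixed -0.1370771064650844
```

The bar is within about 1 mm along and 0.2 mm across, with a yaw error of 0.15°. The post is about 1 mm from the ring centre. One last look at everything before handing in.

```bash
python3 - <<'E'
from look import *
s=eyes.get_image("scene")[:,:,::-1]; cv2.imwrite("pics/s21.png",cv2.resize(s[140:300,150:400],None,fx=3.2,fy=3.2,interpolation=cv2.INTER_CUBIC))
q,p,im=look("w21"); d=cv2.absdiff(im[:,:,::-1],cv2.imread("pics/w20.png")); print("changed px",int((d.max(2)>60).sum()))
E
```

```text
23.88 [ 461.75 -184.53  259.13] 47.1 [-0.6 -0.1  0.8]
[[-0.0002, 0.9932, -0.1164], [0.0011, -0.1164, -0.9932], [-1.0, -0.0003, -0.0011]] [-2.770e+01 -8.800e+00  1.005e+02  1.000e-01  8.830e+01 -2.100e+01]
changed px 2
```

View pics/s21.png

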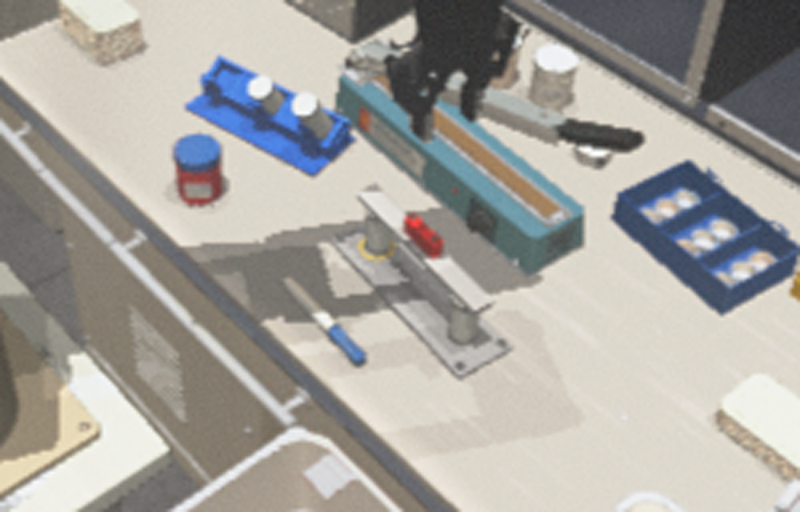

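The bar rests on both posts. Two posts remain in the rack at about (262,90) and (312,115), and the jar and marker look undisturbed.

```bash
python3 -c "
from station import job
print(job.hand_in())"
```

```text
the job is handed in; nothing more can be done
None
```

I stood the 60 mm post in the yellow ring and laid the bridge bar across the two posts, red grip block up. I handed the job in at about 24 s with the gripper clear of everything. No verdict came back.

- **Post choice:** the 60 mm post was in the rack's +y pocket. The 60/50/70 order fitted the pictures to 0.65 px, and every other order was off by more than 2.6 px. The other two posts are still in the rack.
- **Bar position:** it is within about 0.2 mm across and 1.2 mm along of the spot between the posts, and 0.15° off in direction. I judged it level from the pictures and did not measure it.
- **Post position:** the two checks disagree slightly. The base measured about 0.8 mm from the ring centre, while the top, seen from above, looked about 1.4 mm toward +x. Both are inside the ring and within the 2 mm calibration, so I left it.
- **Surroundings:** the last pictures show nothing moving, and the jar and marker where they were. The trays and bowls were only partly in those views, so I did not check them again. The highest wrist force I read was about 15 N.

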